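# Back off the loom clamp's bolt with a reversible ratchet

## Task

The ratchet wrench standing on the loom clamp's hex bolt is still set to tighten: push the small direction lever on its head fully across to the loosening side (anticlockwise seen from above), then swing the handle to and fro to turn the bolt loose until the tab on the bolt's collar rests against the stop peg. Feel for the peg and stop there: it is only held by friction and must not be pushed along. Let go, leaving the lever on the loosening side and the other things on the table where they are.

Things in the scene. Friction and masses are not known exactly. Their poses are not given: they have to be found in the camera images.
- clamp: Grey cast base 155 x 150 x 30 mm with a wooden beam (45 x 420 x 34 mm) along its far side, fixed to the table. Origin: on the vertical bolt axis at table level, z up, x axis from the bolt to the beam. Bolt, wrench and stop peg all turn about this vertical axis; angles are positive anticlockwise seen from above. Spool and nut up to 35 mm tall lie under the handle's swing.
- ratchet (a joint): Angle of the wrench handle about the bolt axis, rad: 0 when it points along the clamp's -x axis, positive anticlockwise from above (loosening); limits -1.2 and 1.2. Starts near the middle. Swinging idly takes about 2 N at the grip. Inside are 14 teeth: after each reversal up to 0.6 rad of swing is idle before the pawl bites, then about 0.05 rad of give.
- handle_grip (a point): On the level rubber grip bar, 175 mm from the bolt axis, 74 mm above the table. Bar 20 mm wide, 18 mm high, from 114 to 219 mm out, 65 mm clear of the table; x axis along the handle towards the bolt, z up. Turning the bolt loose takes 4 to 6 N sideways here; with the tab against the peg the force climbs by about 1 N per 4 mm, and from about 8 N the peg slips.
- lever_knob (a point): Middle of the upright round knob (12 mm diameter) on the end of the steel direction lever, 98 mm above the table; knob top at 108 mm, lever plate top at 91 mm, wrench head and handle below it up to 88 mm. The lever pivots on the handle's centre line 41 mm from the bolt axis; the knob is 36 mm further along the handle. x axis from pivot to knob, z up.
- selector (a joint): Direction lever's angle to the handle, rad, positive anticlockwise from above, limits -0.4 and 0.4; stays where it is left. Near -0.4 (knob on the clockwise side of the handle): tightens, clicks idly anticlockwise. Near 0.4: drives anticlockwise, loosening, clicks idly clockwise. Takes about 3 N sideways at the knob; pushed on at its end it carries the handle along.
- tab_face (a point): Middle of the leading (anticlockwise) face of the steel tab on the bolt's collar: tab 10 mm wide and high, reaching 62 mm out from the bolt axis; this point is 52 mm out, 37 mm above the table. It turns with the bolt, anticlockwise towards the stop peg as the bolt is loosened, by 50 to 80 degrees in all.
- stop_face (a point): The point of the stop peg that the tab will meet, on its clockwise side, 52 mm from the bolt axis, 37 mm above the table. The peg is an upright steel post, 12 mm in diameter and 26 mm tall, in an arc-shaped slot of the base; its place along the slot differs each time. With the tab against it the two points coincide within about 1 mm.

How it is judged:
On the way, in this order (a step that is already met when the one before it is completed fails the run):
1. the direction lever is flipped to the loosening side (value of joint selector above 0.25 rad), for 0.2 s.
2. the bolt is turned loose until its tab is at the stop peg (horizontal distance between tab_face and stop_face below 0.002 m), for 0.2 s.
At the end, for the whole second after the job is handed in: The tab on the bolt's collar stands against the stop peg (faces within 2 mm), the peg is within 2 mm of where it started, the direction lever is on the loosening side (angle above 0.25 rad), and the wrench is let go and at rest (horizontal distance between tab_face and stop_face below 0.002 m and value of joint selector above 0.25 rad and distance of stop_face from where it was at the start of the episode below 0.002 m and velocity of joint ratchet between -0.05 and 0.05 rad/s); the robot touches nothing.
It fails at once if the stop peg is pushed along by more than 2 mm (distance of stop_face from where it was at the start of the episode above 0.002 m).
It fails at once if another thing on the table is moved by more than 30 mm (distance of any of spool, nut, shuttle, mug, tin, screwdriver, weight from where it was at the start of the episode above 0.03 m).
It also fails if it takes over 72 s, if anything falls off the work surface, if the arm or the gripper's body presses on something with over 40 N, if the wrist force passes 120 N, or if a joint passes its speed limit or range.

## Robot

A 6-joint arm with a two-finger parallel gripper is mounted at the origin on the work surface. World frame = base frame: x ahead of the robot, y to its left, z up, the work surface at z = 0. Lengths are in m, angles in rad, forces in N, time in s.
With the tool pointing down it reaches from about 0.4 to 0.825 m from the base axis. Payload 7 kg.
Tool frame: the origin (TCP) lies at the centre of the arm's flange, where the gripper is bolted on; the fingertips stand 178 mm ahead of it and the grasp point (between the pads) lies 159 mm ahead of it; x points along the fingers, y is the direction in which the jaws open and shut, and the axes are right-handed (so a half turn about x gives the same grasp; the last joint's range is limited). The gripper opens to 88 mm and grips with 3 to 60 N. Pads are 19 mm wide; open, the fingers measure 130 mm over their backs; the gripper's body (78 mm by 193 mm) begins 47 mm behind the grasp point.
Start: joints at [1.467, 0.359, 0.012, 0, -1.224, -0.288], TCP at [0.258, 0.624, 0.405] pointing down, gripper open.
Joint ranges: [-3.07, 3.07], [-1.43, 2.12], [-1.02, 1.25], [-3.03, 1.67], [-3.05, -0], [-3.03, 3.03]. Speed limits (rad/s): [2.39, 2.39, 3.01, 3.14, 3.14, 3.14].

## Interface

Orientations are given as [roll, pitch, yaw] about the fixed x, y, z axes, in that order (R = Rz(yaw) Ry(pitch) Rx(roll)).
In Python, from station import status, viewer, arm gives the robot as it stands. The module is installed in compiled form; this text tells all that it offers.
- The arm moves only by the tool apply_moves, never from a script. Its argument "commands" is a list of rows, each an object of numbers: "dx", "dy", "dz": the shift along the world's x, y, z in mm; "spin": the turn about the world's z in degrees; "hand": the closure, from 0 (fully open) to 1 (shut). A call has exactly 5 rows; each row shifts and turns the commanded pose from where the row before left it; what a row does not reach is not made up. A row lasts 1/8 s, in which the tool goes at most 62.5 mm and 10.7 degrees, less where a joint would pass 70% of its speed; a pose out of reach is approached as far as the arm can. A call is refused whole if a number of a shift passes 62.5 or a number of a turn 10.7, either way. A call with a gripper value outside its range is refused whole. The fingers move at their own pace and stop on an object; "grip_force" is the grip in N (left out, the last holds). Time passes only in rows, so rows that do not move let the fingers close, or fill a call up. It gives the time, the measured TCP pose, the force and the opening at its end, in the units of the state.
- status.get_state(): the state, without advancing time (a new reading comes with each control period).
- viewer.grab_frame(name): name is "scene" or "side" or "wrist"; returns the picture (420x560x3 uint8, red, green, blue); there is no depth.
- viewer.camera_info(name): a dict with "fx", "fy", "cx", "cy" (pixels), "eye" and "attitude" of the camera in the world; the wrist camera has in their place "T_tool_cam" (4x4, takes a point from camera to tool coordinates, whose origin is the TCP and whose axes are the tool frame's). Camera axes: x right, y up, looking along -z (the intrinsics and any distortion apply to the point x, -y, -z); pixel columns grow to the right and rows downward; lengths in m; the calibration is good to about 2 mm. A picture is of the moment at which its call begins: read the wrist's pose just before it. camera_info takes no time and is no camera call.
- arm.job_done(): hands the job in, once; it reports no verdict.
The state is a dict: "t": time; "q": joint angles; "qd": joint speeds; "joint_efforts": joint torques, N m; "eef_pos": TCP position; "ee_rot": TCP orientation; "force": force on the tool from outside, world axes, zero at the start; "moment": the same for the moment, N m; "width": finger opening in m.
Only numpy, scipy, OpenCV 4.12 (cv2) and the standard library are available. Lean on these libraries where they do the work, as an engineer would, in place of code of your own. Each camera call takes 0.05 s, during which the arm holds its last target.

## Working session

There is one attempt and no reset: what is moved stays moved. The work goes in short steps, Python scripts to look and compute and a tool call to move; the robot and the scene stay as the last step left them, time stands still between calls to the robot, and variables do not carry over. Pictures are saved under pics/ and viewed, and the job is handed in when it is done.

Besides the shell and the picture viewer there is one more tool, called after "Emit:" by a JSON object that holds its "method" and its "body", one argument or row to a line. apply_moves: Moves the arm, as the interface text tells. Its arguments: {"type":"object","properties":{"commands":{"type":"array","items":{"type":"object","properties":{"dx":{"type":"number"},"dy":{"type":"number"},"dz":{"type":"number"},"spin":{"type":"number"},"hand":{"type":"number"}}}},"grip_force":{"type":"number"}},"required":["commands"]}

```bash
mkdir -p pics; ls
python3 - <<'E'
from station import status, viewer, arm
import cv2
s=status.get_state()
print(s)
for n in ("scene","side","wrist"):
    print(n,viewer.camera_info(n))
    cv2.imwrite(f"pics/{n}0.png",viewer.grab_frame(n)[:,:,::-1])
E
```

```text
pics
{'t': 0.0, 'q': array([ 1.46710619e+00,  3.59394298e-01,  1.10370385e-02, -3.39419338e-04,
       -1.22407986e+00, -2.88116274e-01]), 'qd': array([ 0.00031288, -0.00034995,  0.00020447,  0.00226836,  0.00089765,
       -0.00060977]), 'joint_efforts': array([ 1.37497897e-03, -5.82713807e+01,  2.93048555e+01,  6.99732408e+00,
        7.06541701e-03, -1.47426081e-04]), 'eef_pos': array([0.25767274, 0.62367004, 0.40371007]), 'ee_rot': array([ 1.6668736 ,  1.56912478, -1.86664106]), 'force': array([ 2.37299824e-04, -2.49563771e-01, -2.95052195e-01]), 'moment': array([-0.0219122 , -0.02564522,  0.03497775]), 'width': 0.08767961871449133}
scene {'fx': 383.43181071919963, 'fy': 383.43181071919963, 'cx': 277.8558417054348, 'cy': 204.21905728675307, 'eye': array([0.9859486 , 0.04995114, 0.61587121]), 'attitude': array([ 0.65436666, -0.00745121,  1.63515016])}
side {'fx': 402.42057185472544, 'fy': 402.42057185472544, 'cx': 276.2258459847326, 'cy': 210.62366228728322, 'eye': array([ 0.44057253, -0.50666133,  0.44399617]), 'attitude': array([ 0.99744138, -0.0152686 , -0.2678527 ])}
wrist {'fx': 366.46771314623663, 'fy': 366.46771314623663, 'cx': 280.5939953292125, 'cy': 207.74122431760654, 'T_tool_cam': array([[-6.19378517e-04,  2.52869330e-01, -9.67500242e-01,
         1.96067985e-02],
       [ 9.99999472e-01, -6.36958520e-04, -8.06661776e-04,
         5.50132732e-04],
       [-8.20237545e-04, -9.67500231e-01, -2.52868802e-01,
        -6.68023083e-02],
       [ 0.00000000e+00,  0.00000000e+00,  0.00000000e+00,
         1.00000000e+00]])}
```

View pics/scene0.png

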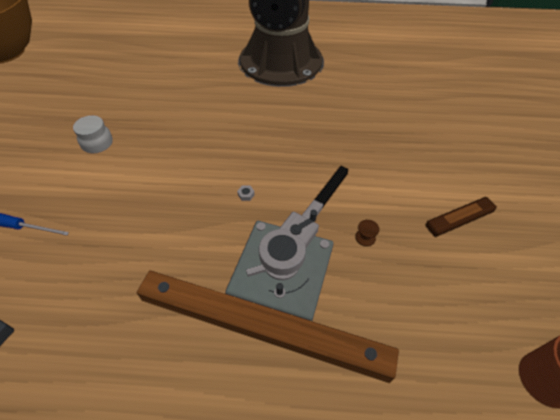

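View pics/side0.png

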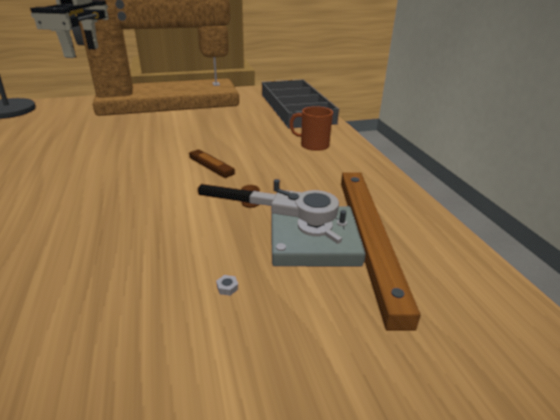

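View pics/wrist0.png

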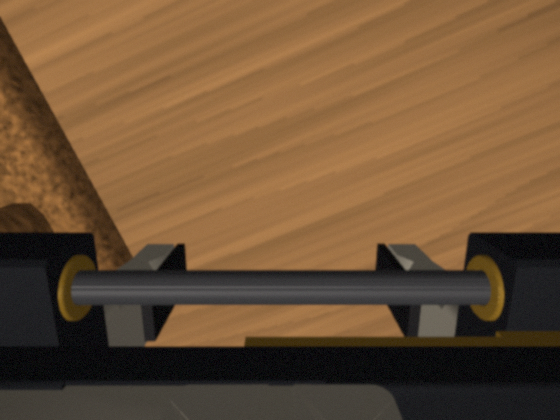

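```bash
cat > h.py <<'E'
import numpy as np, cv2
from station import status, viewer, arm
from scipy.spatial.transform import Rotation as R
def cam(n):
    i=viewer.camera_info(n)
    if n=="wrist":
        s=status.get_state(); T=np.eye(4); T[:3,:3]=R.from_euler('xyz',s['ee_rot']).as_matrix(); T[:3,3]=s['eef_pos']
        M=T@i['T_tool_cam']; return i,M[:3,3],M[:3,:3]
    return i,np.array(i['eye']),R.from_euler('xyz',i['attitude']).as_matrix()
def ray(n,u,v,c=None):
    i,e,A=c or cam(n)
    d=A@np.array([(u-i['cx'])/i['fx'],-(v-i['cy'])/i['fy'],-1]); return e,d/np.linalg.norm(d)
def onz(n,u,v,z,c=None):
    e,d=ray(n,u,v,c); return e+d*(z-e[2])/d[2]
def proj(n,p,c=None):
    i,e,A=c or cam(n); q=A.T@(np.asarray(p)-e); return i['cx']+i['fx']*q[0]/-q[2], i['cy']-i['fy']*q[1]/-q[2]
def crop(src,dst,x0,y0,x1,y1,k):
    im=cv2.imread(src)[y0:y1,x0:x1]; cv2.imwrite(dst,cv2.resize(im,None,fx=k,fy=k,interpolation=cv2.INTER_CUBIC))
E
python3 - <<'E'
from h import *
crop("pics/scene0.png","pics/s0c.png",220,160,360,310,4)
crop("pics/side0.png","pics/d0c.png",190,150,370,280,4)
E
```

```text
(no output)
```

View pics/s0c.png

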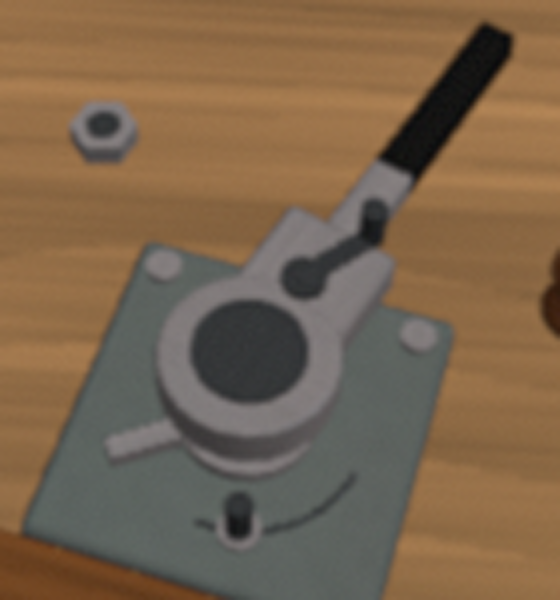

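View pics/d0c.png

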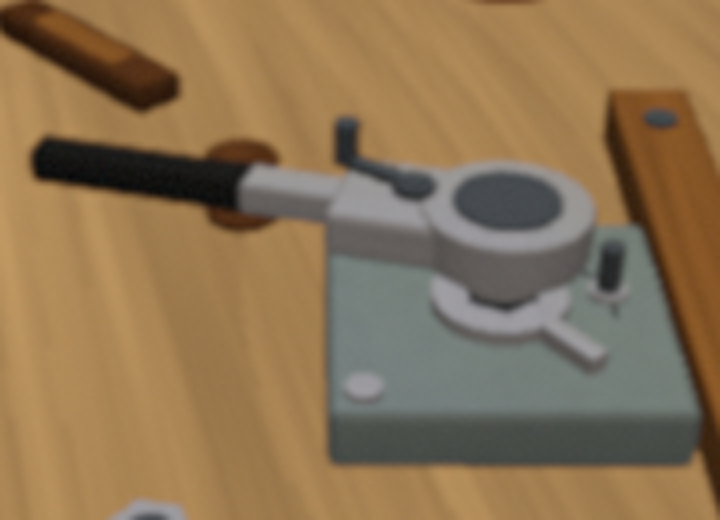

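Run:
```python
from h import *
S=lambda x,y:(220+x/4,160+y/4)
D=lambda x,y:(190+x/4,150+y/4)
def tri(a,b):
    e1,d1=ray("scene",*a);e2,d2=ray("side",*b)
    A=np.c_[d1,-d2]; t=np.linalg.lstsq(A,e2-e1,rcond=None)[0]
    p,q=e1+d1*t[0],e2+d2*t[1]; return (p+q)/2,np.linalg.norm(p-q)
for nm,s,d,z in [("head",(249,352),(508,200),.088),("knob",(375,205),(346,123),.108),("pivot",(304,278),(414,185),.091),("gripend",(497,35),(45,150),.083),("gripstart",(396,168),(243,175),.083),("pegtop",(239,500),(613,246),.056),("tab end",(108,450),(602,352),.042)]:
    print(nm,tri(S(*s),D(*d)),onz("scene",*S(*s),z),onz("side",*D(*d),z))
b=onz("scene",163.5,287,.034); c=onz("scene",371,354,.034)
print("beam bolts",b,c, np.arctan2(*(c-b)[1::-1]))
for n in [(246,193),(369,230)]: print(onz("scene",*n,.015))
```

```text
head (array([0.66856833, 0.04041228, 0.08717834]), np.float64(0.0002267344772208497)) [0.6689529  0.04049053 0.088     ] [0.66809355 0.03901612 0.088     ]
knob (array([0.60860423, 0.08795882, 0.10794434]), np.float64(0.0024295865593136545)) [0.60733376 0.0886113  0.108     ] [0.60906734 0.08609257 0.108     ]
pivot (array([0.63257692, 0.06088529, 0.08816235]), np.float64(0.0008757804385380987)) [0.63403442 0.06106431 0.091     ] [0.63123593 0.05579568 0.091     ]
gripend (array([0.4826021 , 0.14731446, 0.07898256]), np.float64(0.002665324759415258)) [0.48471716 0.14729141 0.083     ] [0.48286066 0.13801266 0.083     ]
gripstart (array([0.5656663 , 0.09979944, 0.0801638 ]), np.float64(0.00022942953481940435)) [0.56776421 0.09959627 0.083     ] [0.56474492 0.09490938 0.083     ]
pegtop (array([0.71918002, 0.03929175, 0.0570117 ]), np.float64(0.0019553734438752723)) [0.71783396 0.03986088 0.056     ] [0.72037886 0.0396627  0.056     ]
tab end (array([ 0.69282374, -0.01596863,  0.04266714]), np.float64(0.00026841313660305234)) [ 0.69236442 -0.01596682  0.042     ] [ 0.69331526 -0.01528547  0.042     ]
beam bolts [ 0.72376072 -0.15019146  0.034     ] [0.80833101 0.18045673 0.034     ] 1.3203933700554114
[ 0.50167862 -0.04121783  0.015     ]
[0.57468454 0.19985083 0.015     ]
```

Run:
```python
from h import *
i,e,A=cam("wrist"); print("cam right,up,fwd\n",A[:,0],A[:,1],-A[:,2],e)
s=status.get_state(); M=R.from_euler('xyz',s['ee_rot']).as_matrix(); print(M)
print(onz("wrist",20,50,0),onz("wrist",120,230,0.0),onz("wrist",0,200,.1))
y=M[:,1]; print("jaw angle deg",np.degrees(np.arctan2(y[1],y[0])))
for p in [(95,100),(240,92),(150,50),(215,40),(200,15),(125,30)]: print(p,onz("side",*p,0),onz("side",*p,.1))
```

```text
cam right,up,fwd
 [-0.38117661 -0.9245003   0.00189371] [ 0.89430598 -0.36924502 -0.25273489] [-0.23435272  0.09464307 -0.96753372] [0.31923259 0.59767287 0.38433755]
[[-3.57493503e-04 -3.81934971e-01 -9.24189131e-01]
 [-1.23100955e-03 -9.24188322e-01  3.81935113e-01]
 [-9.99999178e-01  1.27422497e-03 -1.39774275e-04]]
[0.46960676 0.80920076 0.        ] [2.70180014e-01 8.08271835e-01 5.55111512e-17] [0.34152693 0.82959305 0.1       ]
jaw angle deg -112.45361004376113
(95, 100) [0.20649522 0.98818554 0.        ] [0.25921579 0.65150541 0.1       ]
(240, 92) [ 7.13723865e-01  9.72981417e-01 -5.55111512e-17] [0.65220276 0.63972567 0.1       ]
(150, 50) [ 3.99181125e-01  1.80043534e+00 -5.55111512e-17] [0.40850359 1.28081448 0.1       ]
(215, 40) [0.76845391 2.01615757 0.        ] [0.69460612 1.44795021 0.1       ]
(200, 15) [0.80192955 3.10499421 0.        ] [0.72054213 2.29155126 0.1       ]
(125, 30) [2.50793818e-01 2.46109785e+00 5.55111512e-17] [0.29353714 1.79267785 0.1       ]
```

Emit:
{"method": "apply_moves", "body": {
  "commands": [
    {"dx": 30,"dy": -45,"dz": 0,"spin": -2,"hand": 0.66},
    {"dx": 30,"dy": -45,"dz": 0,"spin": -2,"hand": 0.66},
    {"dx": 30,"dy": -45,"dz": 0,"spin": -2,"hand": 0.66},
    {"dx": 30,"dy": -45,"dz": 0,"spin": -1.5,"hand": 0.66},
    {"dx": 30,"dy": -45,"dz": 0,"spin": 0,"hand": 0.66}
  ]
}}

```text
t: 0.78
eef_pos: [0.4084, 0.3972, 0.4046]
ee_rot: [1.194, 1.571, -2.471]
force: [0.4, -0.1, -0.0]
width: 0.0431
```

Emit:
{"method": "apply_moves", "body": {
  "commands": [
    {"dx": 30,"dy": -45,"dz": -10,"hand": 0.66},
    {"dx": 30,"dy": -45,"dz": -10,"hand": 0.66},
    {"dx": 30,"dy": -45,"dz": -10,"hand": 0.66},
    {"dx": 30,"dy": -45,"dz": -10,"hand": 0.66},
    {"dx": 30,"dy": -45,"dz": -10,"hand": 0.66}
  ]
}}

```text
invalid input at $.commands[0]: expected keys dx, dy, dz, spin, hand
```

Emit:
{"method": "apply_moves", "body": {
  "commands": [
    {"dx": 30,"dy": -45,"dz": -10,"hand": 0.66},
    {"dx": 21,"dy": -41,"dz": -10,"hand": 0.66},
    {"dx": 0,"dy": 0,"dz": 0,"hand": 0.66},
    {"dx": 0,"dy": 0,"dz": 0,"hand": 0.66},
    {"dx": 0,"dy": 0,"dz": 0,"hand": 0.66}
  ]
}}

```text
invalid input at $.commands[0]: expected keys dx, dy, dz, spin, hand
```

Run:
```python
from h import *
s=status.get_state(); M=R.from_euler('xyz',s['ee_rot']).as_matrix(); y=M[:,1]
print(s['t'],s['eef_pos'],s['force'],s['width'],np.degrees(np.arctan2(y[1],y[0])),s['q'])
for n in ("wrist","side"):
    cv2.imwrite(f"pics/{n}1.png",viewer.grab_frame(n)[:,:,::-1])
crop("pics/side1.png","pics/d1c.png",190,110,390,260,4)
```

```text
0.775 [0.40836966 0.3972286  0.40460699] [ 0.35724946 -0.07759977 -0.04425631] 0.04310747403396601 -119.95201021469306 [ 1.11493337e+00  1.86507470e-01 -2.24943367e-01 -3.98773617e-05
 -1.15942236e+00 -6.68822929e-02]
```

View pics/wrist1.png

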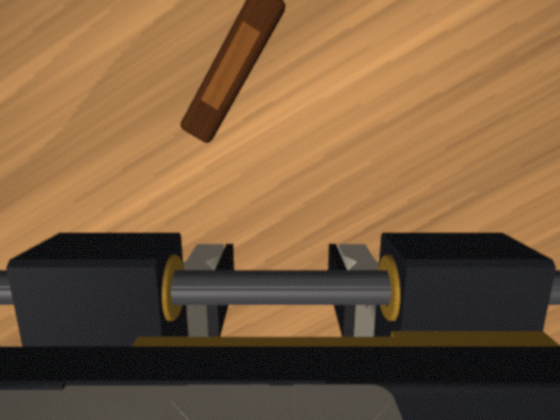

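View pics/d1c.png

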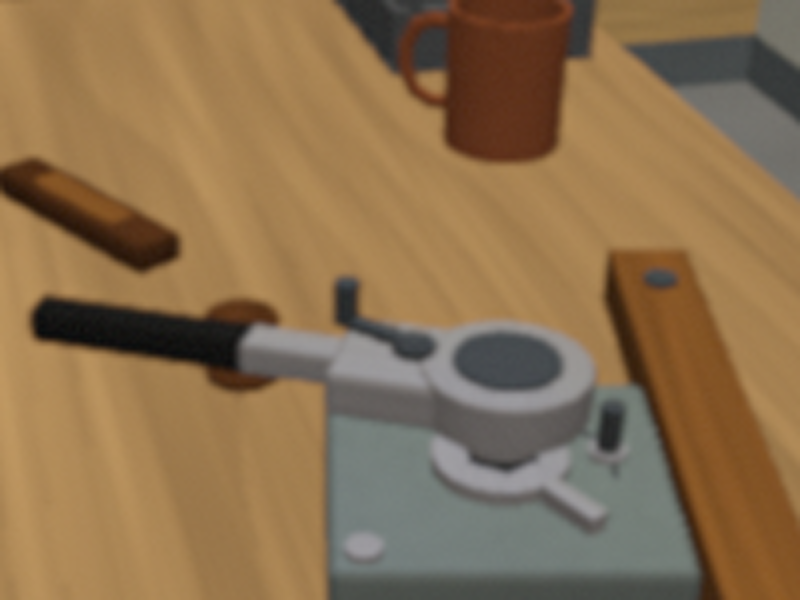

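Emit:
{"method": "apply_moves", "body": {
  "commands": [
    {"dx": 30,"dy": -45,"dz": -10,"spin": 0,"hand": 0.66},
    {"dx": 30,"dy": -45,"dz": -10,"spin": 0,"hand": 0.66},
    {"dx": 30,"dy": -45,"dz": -10,"spin": 0,"hand": 0.66},
    {"dx": 30,"dy": -45,"dz": -10,"spin": 0,"hand": 0.66},
    {"dx": 30,"dy": -45,"dz": -10,"spin": 0,"hand": 0.66}
  ]
}}

```text
t: 1.5
eef_pos: [0.5585, 0.1727, 0.3543]
ee_rot: [-1.588, 1.571, 1.031]
force: [0.9, 0.6, 0.3]
width: 0.0298
```

Emit:
{"method": "apply_moves", "body": {
  "commands": [
    {"dx": 30,"dy": -45,"dz": -10,"spin": 0,"hand": 0.66},
    {"dx": 20,"dy": -40,"dz": -10,"spin": 0,"hand": 0.66},
    {"dx": 0,"dy": 0,"dz": 0,"spin": 0,"hand": 0.66},
    {"dx": 0,"dy": 0,"dz": 0,"spin": 0,"hand": 0.66},
    {"dx": 0,"dy": 0,"dz": 0,"spin": 0,"hand": 0.66}
  ]
}}

```text
t: 2.12
eef_pos: [0.6075, 0.0898, 0.335]
ee_rot: [-2.132, 1.57, 0.488]
force: [-0.6, 0.1, -0.2]
width: 0.03
```

```bash
cat >> h.py <<'E'
def look(k,names=("wrist","side")):
    s=status.get_state(); M=R.from_euler('xyz',s['ee_rot']).as_matrix(); y=M[:,1]
    print(s['t'],s['eef_pos'].round(4),s['force'].round(2),s['width'].round(4),np.degrees(np.arctan2(y[1],y[0])).round(2),s['q'].round(3))
    c=cam("wrist")
    for n in names: cv2.imwrite(f"pics/{n}{k}.png",viewer.grab_frame(n)[:,:,::-1])
    return c
E
python3 - <<'E'
from h import *
look(2)
crop("pics/side2.png","pics/d2c.png",190,110,390,260,4)
E
```

```text
Traceback (most recent call last):
  File "h.py", line 21, in look
    print(s['t'],s['eef_pos'].round(4),s['force'].round(2),s['width'].round(4),np.degrees(np.arctan2(y[1],y[0])).round(2),s['q'].round(3))
                                                           ^^^^^^^^^^^^^^^^
AttributeError: 'float' object has no attribute 'round'
```

```bash
sed -i "s/s\['width'\].round(4)/round(s['width'],4)/" h.py
python3 - <<'E'
from h import *
look(2)
crop("pics/side2.png","pics/d2c.png",190,110,390,260,4)
E
```

```text
2.125 [0.6075 0.0898 0.335 ] [-0.62  0.08 -0.23] 0.03 -119.88 [ 0.464  0.312 -0.223 -0.    -1.035  0.585]
```

View pics/wrist2.png

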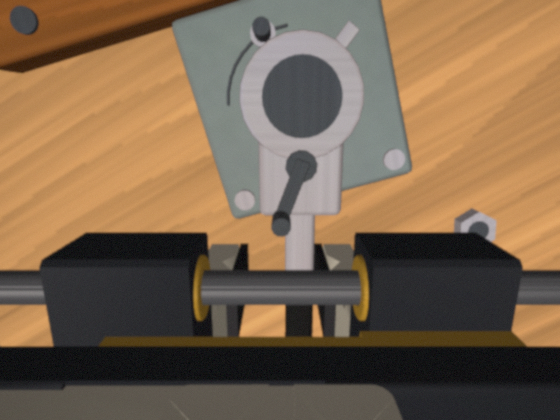

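View pics/d2c.png

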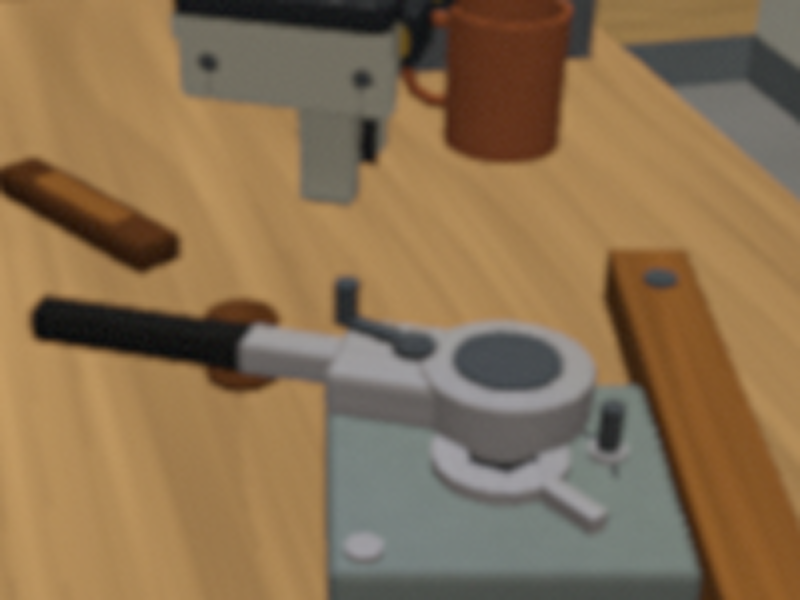

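Run:
```python
from h import *
c=cam("wrist")
for n,u,v,z in [("head",302,96,.088),("knob",281,224,.108),("pivot",301,165,.091),("peg",262,27,.056),("tabend",346,33,.042),("nut",476,228,.015),("handle",300,230,.083)]:
    p=onz("wrist",u,v,z,c); r=p-[.6685,.0405,0]; print(n,p.round(4),"rel r",np.hypot(*r[:2]).round(4),"ang",np.arctan2(r[1],r[0]).round(3))
```

```text
head [0.6669 0.0404 0.088 ] rel r 0.0016 ang -3.066
knob [0.6094 0.0877 0.108 ] rel r 0.0756 ang 2.468
pivot [0.6317 0.0608 0.091 ] rel r 0.0421 ang 2.639
peg [0.7175 0.0399 0.056 ] rel r 0.049 ang -0.012
tabend [ 0.6884 -0.009   0.042 ] rel r 0.0534 ang -1.188
nut [ 0.498  -0.0418  0.015 ] rel r 0.1894 ang -2.692
handle [0.5928 0.0826 0.083 ] rel r 0.0866 ang 2.634
```

Emit:
{"method": "apply_moves", "body": {
  "commands": [
    {"dx": 1,"dy": -1,"dz": -20,"spin": 0,"hand": 0.66},
    {"dx": 0,"dy": 0,"dz": -20,"spin": 0,"hand": 0.66},
    {"dx": 0,"dy": 0,"dz": -10,"spin": 0,"hand": 0.66},
    {"dx": 0,"dy": 0,"dz": -7,"spin": 0,"hand": 0.66},
    {"dx": 0,"dy": 0,"dz": 0,"spin": 0,"hand": 0.66}
  ]
}}

```text
t: 2.85
eef_pos: [0.6087, 0.088, 0.2776]
ee_rot: [1.013, 1.571, -2.651]
force: [-0.7, 0.1, 0.4]
width: 0.03
```

Run:
```python
from h import *
look(3)
crop("pics/side3.png","pics/d3c.png",190,110,390,260,4)
```

```text
2.85 [0.6087 0.088  0.2776] [-0.65  0.15  0.39] 0.03 -119.93 [ 0.461  0.369 -0.286  0.    -0.916  0.588]
```

View pics/wrist3.png

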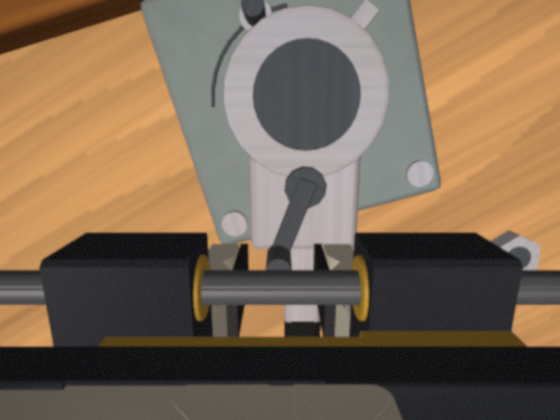

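View pics/d3c.png

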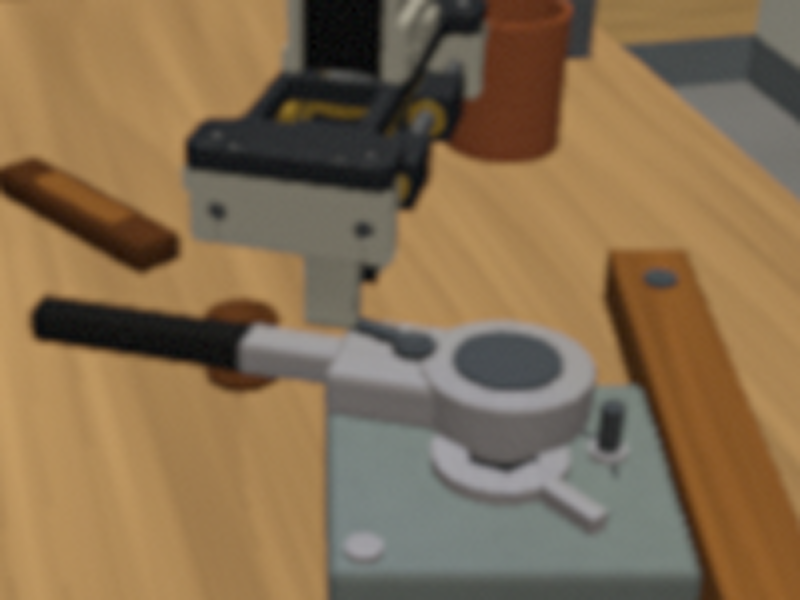

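Emit:
{"method": "apply_moves", "body": {
  "commands": [
    {"dx": 0,"dy": 0,"dz": -2,"spin": 0,"hand": 0.66},
    {"dx": -4,"dy": -7,"dz": 0,"spin": 0,"hand": 0.66},
    {"dx": -4,"dy": -7,"dz": 0,"spin": 0,"hand": 0.66},
    {"dx": -4,"dy": -7,"dz": 0,"spin": 0,"hand": 0.66},
    {"dx": -3,"dy": -5,"dz": 0,"spin": 0,"hand": 0.66}
  ]
}}

```text
t: 3.58
eef_pos: [0.5935, 0.0614, 0.2758]
ee_rot: [-2.068, 1.57, 0.551]
force: [2.3, 2.4, -1.2]
width: 0.0302
```

Emit:
{"method": "apply_moves", "body": {
  "commands": [
    {"dx": -1.5,"dy": -2.6,"dz": 0,"spin": 0,"hand": 0.66},
    {"dx": -1.5,"dy": -2.6,"dz": 0,"spin": 0,"hand": 0.66},
    {"dx": 0,"dy": 0,"dz": 0,"spin": 0,"hand": 0.66},
    {"dx": 0,"dy": 0,"dz": 0,"spin": 0,"hand": 0.66},
    {"dx": 0,"dy": 0,"dz": 0,"spin": 0,"hand": 0.66}
  ]
}}

```text
t: 4.2
eef_pos: [0.591, 0.0568, 0.2759]
ee_rot: [-2.572, 1.57, 0.047]
force: [3.4, 1.1, 0.4]
width: 0.03
```

Run:
```python
from h import *
look(4)
crop("pics/side4.png","pics/d4c.png",190,110,390,260,4)
```

```text
4.2 [0.591  0.0568 0.2759] [3.45 1.07 0.39] 0.03 -119.93 [ 0.425  0.339 -0.337  0.    -0.894  0.623]
```

View pics/wrist4.png

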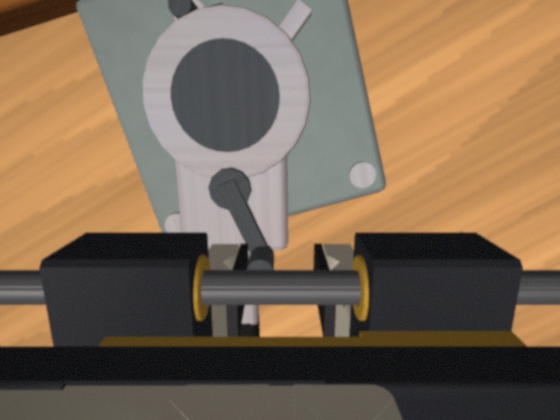

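View pics/d4c.png

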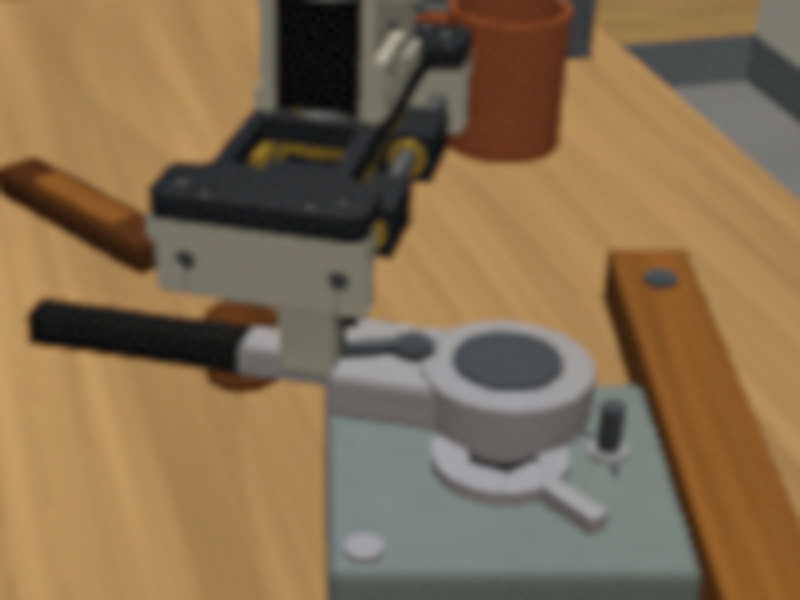

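Run:
```python
from h import *
crop("pics/wrist4.png","pics/w4c.png",130,140,330,340,4)
```

```text
(no output)
```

View pics/w4c.png

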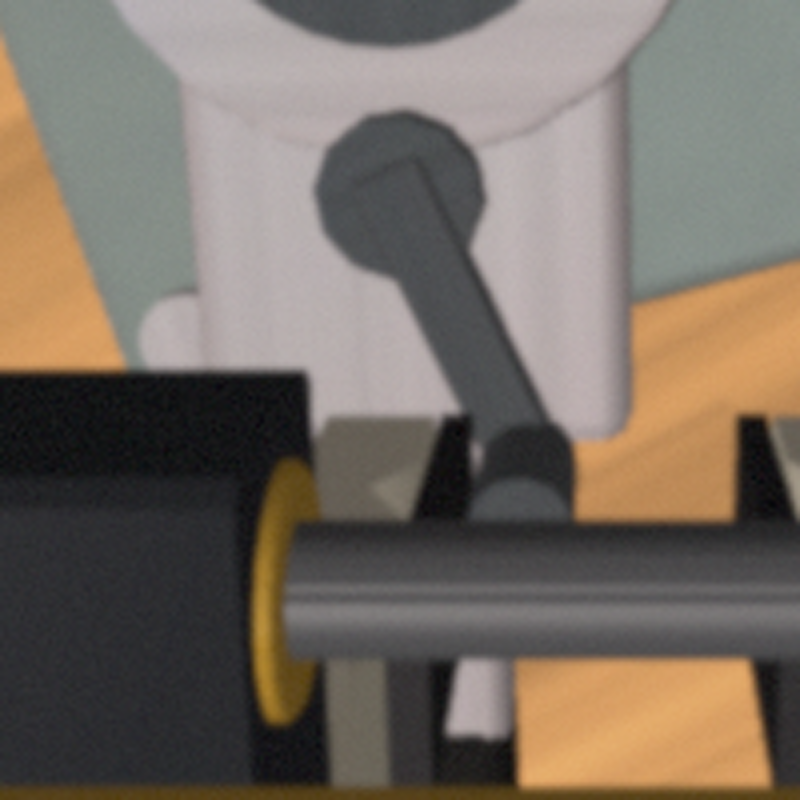

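Emit:
{"method": "apply_moves", "body": {
  "commands": [
    {"dx": 2,"dy": 3.5,"dz": 0,"spin": 0,"hand": 0.66},
    {"dx": 0,"dy": 0,"dz": 30,"spin": 0,"hand": 0.66},
    {"dx": 0,"dy": 0,"dz": 30,"spin": 0,"hand": 0.6},
    {"dx": -40,"dy": 32,"dz": 10,"spin": 0,"hand": 0.6},
    {"dx": -39,"dy": 31,"dz": 0,"spin": 0,"hand": 0.6}
  ]
}}

```text
t: 4.92
eef_pos: [0.5125, 0.1233, 0.3459]
ee_rot: [0.947, 1.57, -2.719]
force: [0.5, 0.9, -1.0]
width: 0.0353
```

Emit:
{"method": "apply_moves", "body": {
  "commands": [
    {"dx": 0,"dy": 0,"dz": 0,"spin": 0,"hand": 0.6},
    {"dx": 0,"dy": 0,"dz": 0,"spin": 0,"hand": 0.6},
    {"dx": 0,"dy": 0,"dz": 0,"spin": 0,"hand": 0.6},
    {"dx": 0,"dy": 0,"dz": 0,"spin": 0,"hand": 0.6},
    {"dx": 0,"dy": 0,"dz": 0,"spin": 0,"hand": 0.6}
  ]
}}

```text
t: 5.55
eef_pos: [0.5141, 0.1227, 0.3453]
ee_rot: [1.138, 1.57, -2.527]
force: [-0.1, 0.3, 0.3]
width: 0.035
```

Run:
```python
from h import *
look(5,("wrist","side","scene"))
crop("pics/scene5.png","pics/s5c.png",220,130,370,310,4)
crop("pics/side5.png","pics/d5c.png",190,110,390,260,4)
```

```text
5.55 [0.5141 0.1227 0.3453] [-0.11  0.3   0.31] 0.035 -120.0 [ 0.606  0.167 -0.394  0.    -1.01   0.441]
```

View pics/wrist5.png

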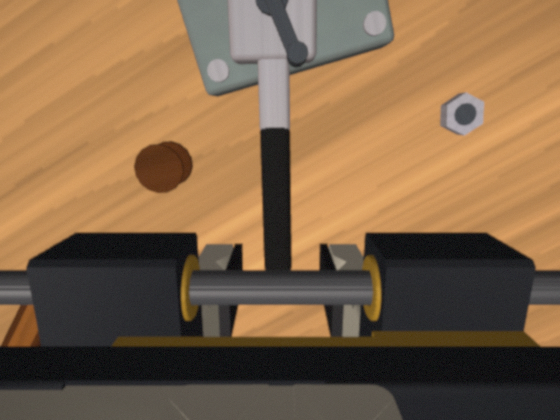

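View pics/s5c.png

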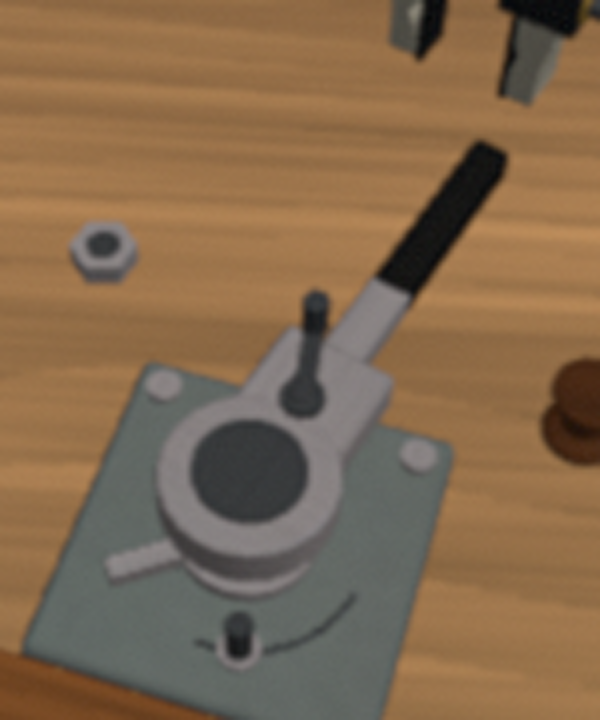

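View pics/d5c.png

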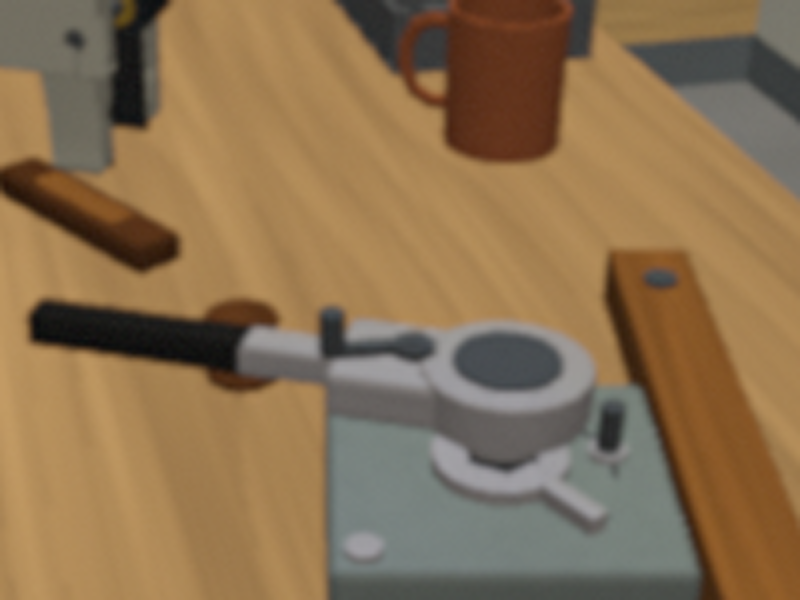

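Run:
```python
from h import *
c=cam("wrist"); B=np.array([.668,.0405])
for n,u,v,z in [("bar",276.5,255,.083),("bar",276,190,.083),("bar",275.5,135,.083),("piv",271,1,.091),("knob",296,52,.108),("spool",165,167,.03),("nut",463,114,.012)]:
    p=onz("wrist",u,v,z,c); r=p[:2]-B; print(n,p.round(4),np.hypot(*r).round(4),np.arctan2(r[1],r[0]).round(3))
```

```text
bar [0.4878 0.1402 0.083 ] 0.206 2.636
bar [0.5287 0.1169 0.083 ] 0.1589 2.64
bar [0.5605 0.0989 0.083 ] 0.1224 2.644
piv [0.6279 0.0626 0.091 ] 0.0458 2.638
knob [0.595  0.0654 0.108 ] 0.0772 2.813
spool [0.5807 0.1915 0.03  ] 0.1744 2.095
nut [ 0.4944 -0.0417  0.012 ] 0.1921 -2.699
```

Emit:
{"method": "apply_moves", "body": {
  "commands": [
    {"dx": 0.5,"dy": 2,"dz": -40,"spin": 1.3,"hand": 0.6},
    {"dx": 0,"dy": 0,"dz": -40,"spin": 0,"hand": 0.6},
    {"dx": 0,"dy": 0,"dz": -24,"spin": 0,"hand": 0.6},
    {"dx": 0,"dy": 0,"dz": -10,"spin": 0,"hand": 0.6},
    {"dx": 0,"dy": 0,"dz": 0,"spin": 0,"hand": 0.7}
  ]
}}

```text
t: 6.32
eef_pos: [0.5144, 0.1251, 0.2315]
ee_rot: [1.278, 1.57, -2.363]
force: [-0.2, 0.2, -0.8]
width: 0.0295
```

Run:
```python
from h import *
look(6)
crop("pics/side6.png","pics/d6c.png",150,110,350,260,4)
def arc(a,step,n,r=175):
    for k in range(n):
        b=a+step; A,Bb=np.radians(a),np.radians(b)
        print(round(a,1),"->",round(b,1),(r*np.cos(Bb)-r*np.cos(A)).round(1),(r*np.sin(Bb)-r*np.sin(A)).round(1)); a=b
arc(151.3,-3.2,10)
```

```text
6.325 [0.5144 0.1251 0.2315] [-0.23  0.24 -0.77] 0.0295 -118.64 [ 0.609  0.304 -0.524  0.    -0.744  0.461]
151.3 -> 148.1 4.9 8.4
148.1 -> 144.9 5.4 8.1
144.9 -> 141.7 5.8 7.8
141.7 -> 138.5 6.3 7.5
138.5 -> 135.3 6.7 7.1
135.3 -> 132.1 7.1 6.8
132.1 -> 128.9 7.4 6.3
128.9 -> 125.7 7.8 5.9
125.7 -> 122.5 8.1 5.5
122.5 -> 119.3 8.4 5.0
```

View pics/wrist6.png

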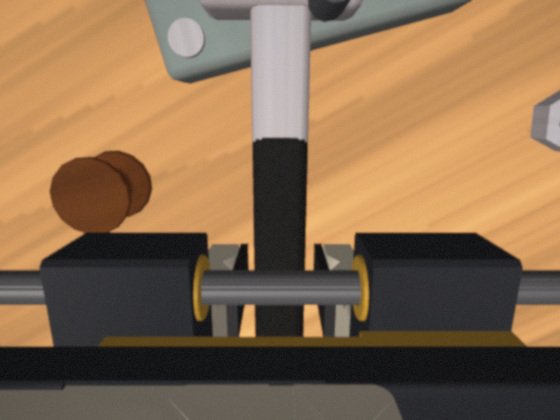

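View pics/d6c.png

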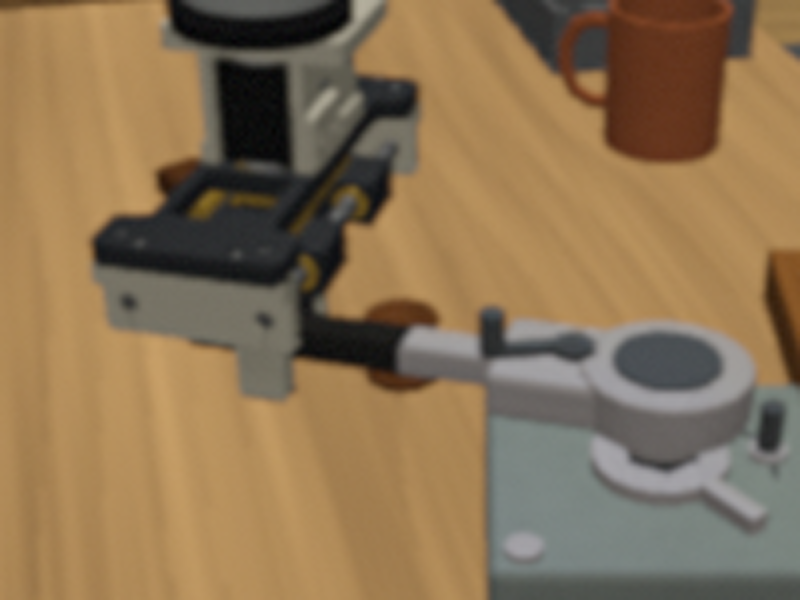

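Emit:
{"method": "apply_moves", "body": {
  "commands": [
    {"dx": 4.9,"dy": 8.4,"dz": 0,"spin": -3.2,"hand": 0.7},
    {"dx": 5.4,"dy": 8.1,"dz": 0,"spin": -3.2,"hand": 0.7},
    {"dx": 5.8,"dy": 7.8,"dz": 0,"spin": -3.2,"hand": 0.7},
    {"dx": 6.3,"dy": 7.5,"dz": 0,"spin": -3.2,"hand": 0.7},
    {"dx": 6.7,"dy": 7.1,"dz": 0,"spin": -3.2,"hand": 0.7}
  ]
}}

```text
t: 7.05
eef_pos: [0.5434, 0.1641, 0.2328]
ee_rot: [-1.856, 1.57, 0.505]
force: [-0.1, -1.1, 0.5]
width: 0.0259
```

Emit:
{"method": "apply_moves", "body": {
  "commands": [
    {"dx": 7.1,"dy": 6.8,"dz": 0,"spin": -3.2,"hand": 0.7},
    {"dx": 7.4,"dy": 6.3,"dz": 0,"spin": -3.2,"hand": 0.7},
    {"dx": 7.8,"dy": 5.9,"dz": 0,"spin": -3.2,"hand": 0.7},
    {"dx": 8.1,"dy": 5.5,"dz": 0,"spin": -3.2,"hand": 0.7},
    {"dx": 8.4,"dy": 5.0,"dz": 0,"spin": -3.2,"hand": 0.7}
  ]
}}

```text
t: 7.68
eef_pos: [0.5823, 0.1936, 0.2328]
ee_rot: [-1.373, 1.57, 0.708]
force: [-0.5, -0.8, -0.0]
width: 0.0266
```

Run:
```python
from h import *
look(7,("wrist","scene"))
crop("pics/scene7.png","pics/s7c.png",220,160,400,310,4)
s=status.get_state(); r=s['eef_pos'][:2]-[.668,.0405]; print(np.hypot(*r),np.degrees(np.arctan2(r[1],r[0])))
```

```text
7.675 [0.5823 0.1936 0.2328] [-0.55 -0.78 -0.  ] 0.0266 -150.75 [ 0.639  0.417 -0.333 -0.    -0.82  -0.128]
0.17548441840521387 119.00810696289773
```

View pics/wrist7.png

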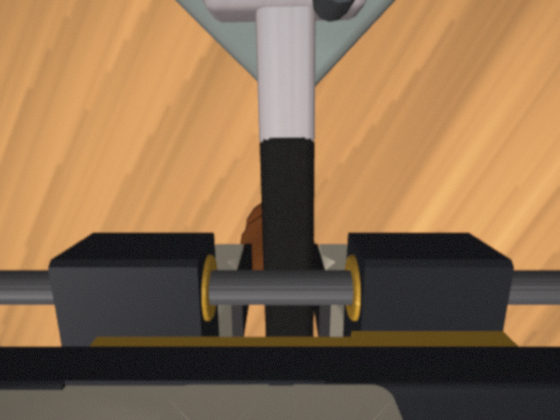

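View pics/s7c.png

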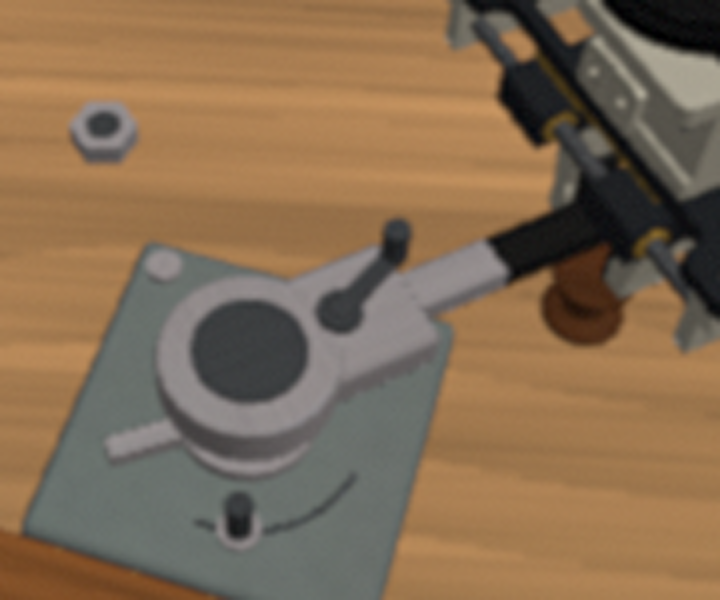

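```bash
cat >> h.py <<'E'
def arc(a,step,n,r=175):
    for k in range(n):
        b=a+step; A,Bb=np.radians(a),np.radians(b)
        print(round(a,1),"->",round(b,1),(r*np.cos(Bb)-r*np.cos(A)).round(1),(r*np.sin(Bb)-r*np.sin(A)).round(1)); a=b
def st(k=None):
    s=status.get_state(); r=s['eef_pos'][:2]-[.668,.0405]; a=np.arctan2(r[1],r[0]); t=np.array([-np.sin(a),np.cos(a)]); f=s['force']
    y=R.from_euler('xyz',s['ee_rot']).as_matrix()[:,1]
    print("t",s['t'],"r",np.hypot(*r).round(4),"ang",np.degrees(a).round(2),"jaw",(np.degrees(np.arctan2(y[1],y[0]))%180+90).round(1),"Ftan",(f[:2]@t).round(2),"Frad",(f[:2]@[np.cos(a),np.sin(a)]).round(2),"Fz",f[2].round(2),"z",s['eef_pos'][2].round(4))
E
python3 -c "
from h import *
arc(119,3,24)"
```

```text
119 -> 122 -7.9 -4.7
122 -> 125 -7.6 -5.1
125 -> 128 -7.4 -5.4
128 -> 131 -7.1 -5.8
131 -> 134 -6.8 -6.2
134 -> 137 -6.4 -6.5
137 -> 140 -6.1 -6.9
140 -> 143 -5.7 -7.2
143 -> 146 -5.3 -7.5
146 -> 149 -4.9 -7.7
149 -> 152 -4.5 -8.0
152 -> 155 -4.1 -8.2
155 -> 158 -3.7 -8.4
158 -> 161 -3.2 -8.6
161 -> 164 -2.8 -8.7
164 -> 167 -2.3 -8.9
167 -> 170 -1.8 -9.0
170 -> 173 -1.4 -9.1
173 -> 176 -0.9 -9.1
176 -> 179 -0.4 -9.2
179 -> 182 0.1 -9.2
182 -> 185 0.6 -9.1
185 -> 188 1.0 -9.1
188 -> 191 1.5 -9.0
```

Emit:
{"method": "apply_moves", "body": {
  "commands": [
    {"dx": -7.9,"dy": -4.7,"dz": 0,"spin": 3,"hand": 0.7},
    {"dx": -7.6,"dy": -5.1,"dz": 0,"spin": 3,"hand": 0.7},
    {"dx": -7.4,"dy": -5.4,"dz": 0,"spin": 3,"hand": 0.7},
    {"dx": -7.1,"dy": -5.8,"dz": 0,"spin": 3,"hand": 0.7},
    {"dx": -6.8,"dy": -6.2,"dz": 0,"spin": 3,"hand": 0.7}
  ]
}}

```text
t: 8.4
eef_pos: [0.5455, 0.1664, 0.2328]
ee_rot: [-1.782, 1.568, 0.566]
force: [2.8, 0.3, -0.1]
width: 0.026
```

```bash
python3 -c "
from h import *
st()"
```

```text
t 8.4 r 0.1757 ang 134.21 jaw 134.6 Ftan -2.19 Frad -1.73 Fz -0.05 z 0.2328
```

Emit:
{"method": "apply_moves", "body": {
  "commands": [
    {"dx": -6.4,"dy": -6.5,"dz": 0,"spin": 3,"hand": 0.7},
    {"dx": -6.1,"dy": -6.9,"dz": 0,"spin": 3,"hand": 0.7},
    {"dx": -5.7,"dy": -7.2,"dz": 0,"spin": 3,"hand": 0.7},
    {"dx": -5.3,"dy": -7.5,"dz": 0,"spin": 3,"hand": 0.7},
    {"dx": -4.9,"dy": -7.7,"dz": 0,"spin": 3,"hand": 0.7}
  ]
}}

```text
t: 9.02
eef_pos: [0.5173, 0.1309, 0.2328]
ee_rot: [-1.966, 1.567, 0.644]
force: [2.0, 3.7, -2.6]
width: 0.0265
```

```bash
python3 -c "
from h import *
st();look(8,('scene',))
crop('pics/scene8.png','pics/s8c.png',220,160,400,310,4)"
```

```text
t 9.025 r 0.1758 ang 149.03 jaw 149.6 Ftan -4.18 Frad 0.23 Fz -2.56 z 0.2328
9.025 [0.5173 0.1309 0.2328] [ 1.95  3.7  -2.56] 0.0265 -120.45 [ 0.616  0.307 -0.515 -0.    -0.745  0.424]
```

View pics/s8c.png

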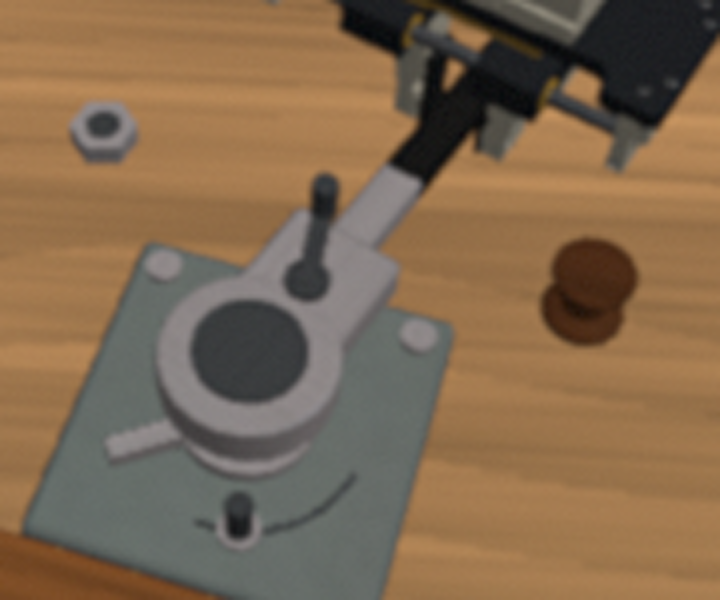

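Emit:
{"method": "apply_moves", "body": {
  "commands": [
    {"dx": -4.5,"dy": -8.0,"dz": 0,"spin": 3,"hand": 0.7},
    {"dx": -4.1,"dy": -8.2,"dz": 0,"spin": 3,"hand": 0.7},
    {"dx": -3.7,"dy": -8.4,"dz": 0,"spin": 3,"hand": 0.7},
    {"dx": 0,"dy": 0,"dz": 0,"spin": 0,"hand": 0.7},
    {"dx": 0,"dy": 0,"dz": 0,"spin": 0,"hand": 0.7}
  ]
}}

```text
t: 9.7
eef_pos: [0.5052, 0.1064, 0.2324]
ee_rot: [-2.32, 1.569, 0.443]
force: [0.8, 2.1, 2.0]
width: 0.0262
```

```bash
python3 -c "
from h import *
st();look(9,('scene',))
crop('pics/scene9.png','pics/s9c.png',220,160,400,310,4)"
```

```text
t 9.7 r 0.1756 ang 157.97 jaw 158.3 Ftan -2.27 Frad 0.0 Fz 1.98 z 0.2324
9.7 [0.5052 0.1064 0.2324] [0.85 2.1  1.98] 0.0262 -111.69 [ 0.588  0.283 -0.553  0.    -0.733  0.604]
```

View pics/s9c.png

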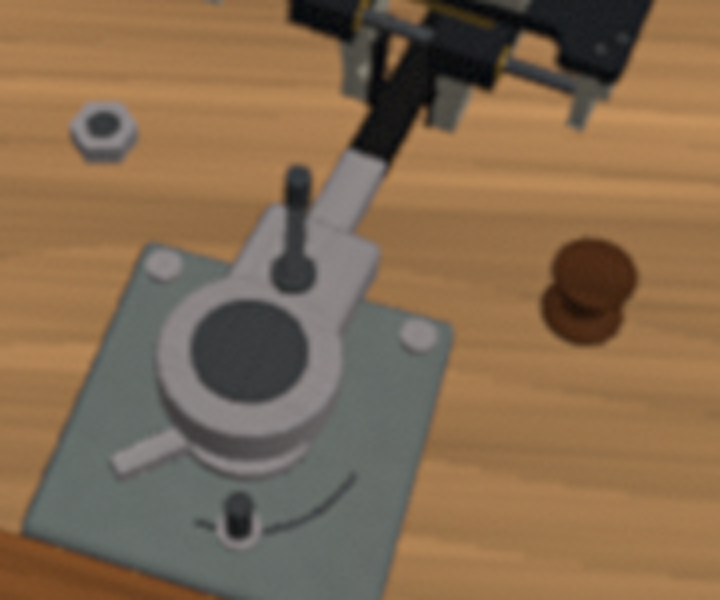

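```bash
cat >> h.py <<'E'
def tab(x,y,x0=220,y0=160,k=4):
    p=onz("scene",x0+x/k,y0+y/k,.042)[:2]-[.668,.0405]; return np.hypot(*p).round(4),np.degrees(np.arctan2(p[1],p[0])).round(1)
E
python3 -c "
from h import *
print(tab(108,450),tab(122,467))
arc(158,2,15)"
```

```text
(np.float64(0.0615), np.float64(-66.7)) (np.float64(0.0591), np.float64(-57.6))
158 -> 160 -2.2 -5.7
160 -> 162 -2.0 -5.8
162 -> 164 -1.8 -5.8
164 -> 166 -1.6 -5.9
166 -> 168 -1.4 -6.0
168 -> 170 -1.2 -6.0
170 -> 172 -1.0 -6.0
172 -> 174 -0.7 -6.1
174 -> 176 -0.5 -6.1
176 -> 178 -0.3 -6.1
178 -> 180 -0.1 -6.1
180 -> 182 0.1 -6.1
182 -> 184 0.3 -6.1
184 -> 186 0.5 -6.1
186 -> 188 0.7 -6.1
```

Emit:
{"method": "apply_moves", "body": {
  "commands": [
    {"dx": -2.2,"dy": -5.7,"dz": 0,"spin": 2,"hand": 0.7},
    {"dx": -2.0,"dy": -5.8,"dz": 0,"spin": 2,"hand": 0.7},
    {"dx": -1.8,"dy": -5.8,"dz": 0,"spin": 2,"hand": 0.7},
    {"dx": -1.6,"dy": -5.9,"dz": 0,"spin": 2,"hand": 0.7},
    {"dx": -1.4,"dy": -6.0,"dz": 0,"spin": 2,"hand": 0.7}
  ]
}}

```text
t: 10.38
eef_pos: [0.4963, 0.0775, 0.2322]
ee_rot: [-2.347, 1.568, 0.593]
force: [0.7, 5.9, 3.4]
width: 0.0265
```

```bash
python3 -c "
from h import *
st()"
```

```text
t 10.375 r 0.1756 ang 167.85 jaw 168.4 Ftan -5.92 Frad 0.61 Fz 3.4 z 0.2322
```

Emit:
{"method": "apply_moves", "body": {
  "commands": [
    {"dx": -1.2,"dy": -6.0,"dz": 0,"spin": 2,"hand": 0.7},
    {"dx": -1.0,"dy": -6.0,"dz": 0,"spin": 2,"hand": 0.7},
    {"dx": -0.7,"dy": -6.1,"dz": 0,"spin": 2,"hand": 0.7},
    {"dx": -0.5,"dy": -6.1,"dz": 0,"spin": 2,"hand": 0.7},
    {"dx": -0.3,"dy": -6.1,"dz": 0,"spin": 2,"hand": 0.7}
  ]
}}

```text
t: 11.0
eef_pos: [0.4926, 0.047, 0.2322]
ee_rot: [-2.524, 1.569, 0.59]
force: [-0.5, 5.8, 4.3]
width: 0.0261
```

```bash
python3 -c "
from h import *
st();look(10,('scene',))
crop('pics/scene10.png','pics/s10c.png',220,160,400,310,4)"
```

```text
t 11.0 r 0.1756 ang 177.87 jaw 178.4 Ftan -5.78 Frad 0.71 Fz 4.31 z 0.2322
11.0 [0.4926 0.047  0.2322] [-0.49  5.8   4.31] 0.0261 -91.59 [ 0.493  0.253 -0.599 -0.    -0.716  1.05 ]
```

View pics/s10c.png

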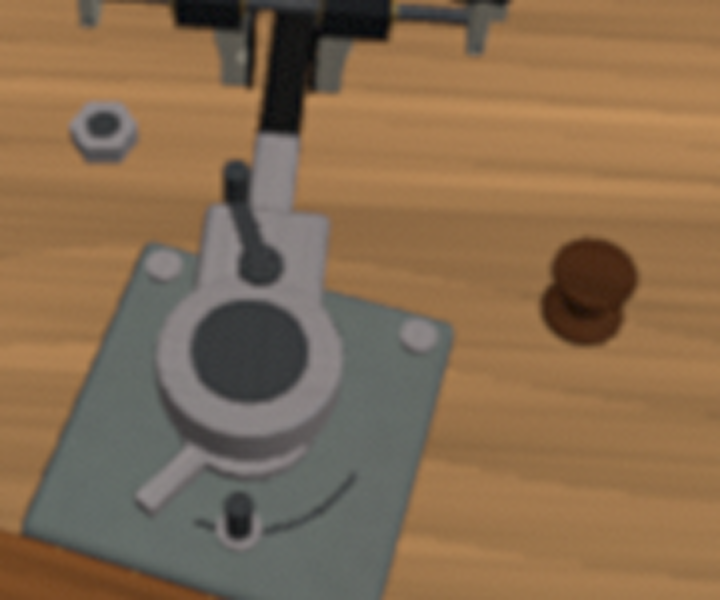

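```bash
python3 -c "
from h import *
print(tab(148,500),tab(150,497))
arc(178,2,15)"
```

```text
(np.float64(0.0592), np.float64(-39.6)) (np.float64(0.0577), np.float64(-39.9))
178 -> 180 -0.1 -6.1
180 -> 182 0.1 -6.1
182 -> 184 0.3 -6.1
184 -> 186 0.5 -6.1
186 -> 188 0.7 -6.1
188 -> 190 1.0 -6.0
190 -> 192 1.2 -6.0
192 -> 194 1.4 -6.0
194 -> 196 1.6 -5.9
196 -> 198 1.8 -5.8
198 -> 200 2.0 -5.8
200 -> 202 2.2 -5.7
202 -> 204 2.4 -5.6
204 -> 206 2.6 -5.5
206 -> 208 2.8 -5.4
```

Emit:
{"method": "apply_moves", "body": {
  "commands": [
    {"dx": -0.1,"dy": -6.1,"dz": 0,"spin": 2,"hand": 0.7},
    {"dx": 0.1,"dy": -6.1,"dz": 0,"spin": 2,"hand": 0.7},
    {"dx": 0.3,"dy": -6.1,"dz": 0,"spin": 2,"hand": 0.7},
    {"dx": 0.5,"dy": -6.1,"dz": 0,"spin": 2,"hand": 0.7},
    {"dx": 0.7,"dy": -6.1,"dz": 0,"spin": 2,"hand": 0.7}
  ]
}}

```text
t: 11.68
eef_pos: [0.4941, 0.0165, 0.2321]
ee_rot: [-2.755, 1.569, 0.533]
force: [-0.6, 5.5, 3.6]
width: 0.026
```

```bash
python3 -c "
from h import *
st()
arc(188,1,20)"
```

```text
t 11.675 r 0.1756 ang -172.14 jaw 188.4 Ftan -5.51 Frad -0.15 Fz 3.63 z 0.2321
188 -> 189 0.5 -3.0
189 -> 190 0.5 -3.0
190 -> 191 0.6 -3.0
191 -> 192 0.6 -3.0
192 -> 193 0.7 -3.0
193 -> 194 0.7 -3.0
194 -> 195 0.8 -3.0
195 -> 196 0.8 -2.9
196 -> 197 0.9 -2.9
197 -> 198 0.9 -2.9
198 -> 199 1.0 -2.9
199 -> 200 1.0 -2.9
200 -> 201 1.1 -2.9
201 -> 202 1.1 -2.8
202 -> 203 1.2 -2.8
203 -> 204 1.2 -2.8
204 -> 205 1.3 -2.8
205 -> 206 1.3 -2.8
206 -> 207 1.4 -2.7
207 -> 208 1.4 -2.7
```

Slower now: 1° per row to learn the plateau force at creep speed.

Emit:
{"method": "apply_moves", "body": {
  "commands": [
    {"dx": 0.5,"dy": -3.0,"dz": 0,"spin": 1,"hand": 0.7},
    {"dx": 0.5,"dy": -3.0,"dz": 0,"spin": 1,"hand": 0.7},
    {"dx": 0.6,"dy": -3.0,"dz": 0,"spin": 1,"hand": 0.7},
    {"dx": 0.6,"dy": -3.0,"dz": 0,"spin": 1,"hand": 0.7},
    {"dx": 0.7,"dy": -3.0,"dz": 0,"spin": 1,"hand": 0.7}
  ]
}}

```text
t: 12.3
eef_pos: [0.4969, 0.0015, 0.232]
ee_rot: [-2.86, 1.569, 0.514]
force: [-0.4, 5.7, 4.5]
width: 0.0264
```

```bash
python3 -c "
from h import *
st();look(11,('scene','side'))
crop('pics/scene11.png','pics/s11c.png',220,210,340,310,6)
crop('pics/side11.png','pics/d11c.png',280,150,380,250,6)"
```

```text
t 12.3 r 0.1755 ang -167.15 jaw 193.3 Ftan -5.64 Frad -0.88 Fz 4.49 z 0.232
12.3 [0.4969 0.0015 0.232 ] [-0.4   5.69  4.49] 0.0264 -76.67 [ 0.399  0.257 -0.595 -0.    -0.718  1.405]
```

View pics/s11c.png

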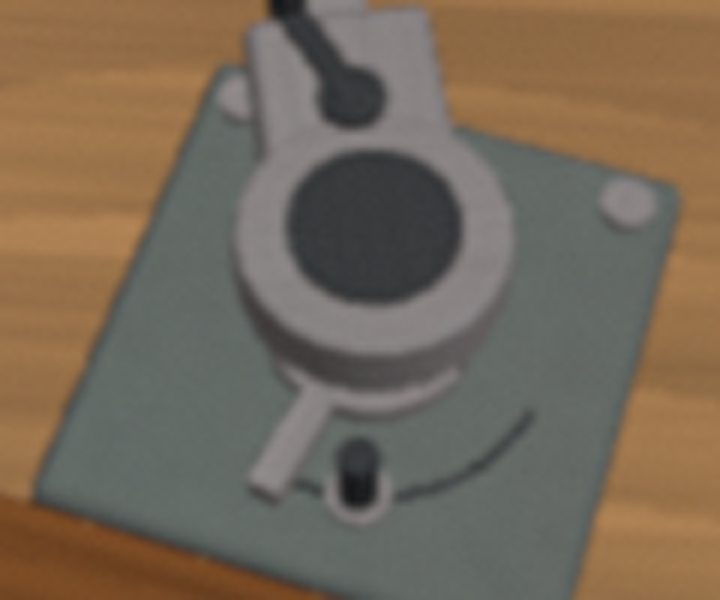

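View pics/d11c.png

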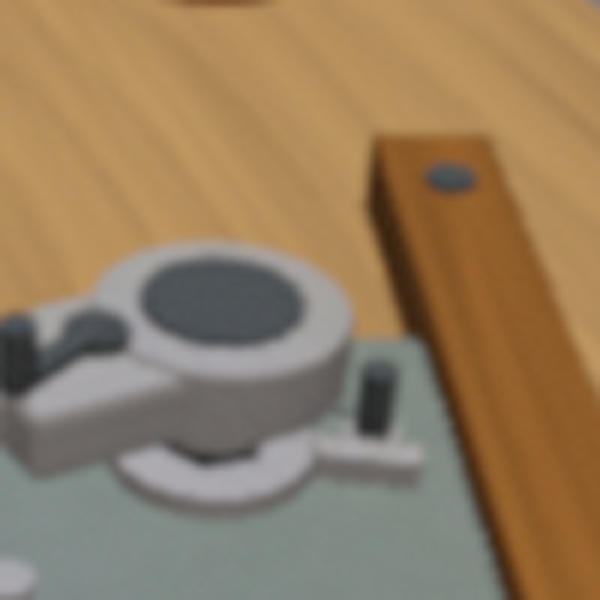

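```bash
python3 -c "
from h import *
print(tab(266,486,220,210,6)); print(onz('scene',220+358/6,210+498/6,.031)-[.668,.0405,0],onz('scene',220+358/6,210+450/6,.056)-[.668,.0405,0])
# predicted tab top outline corners at angle a & post circle
B=np.array([.668,.0405])
for a in (-25,-20,-15,-13):
    a=np.radians(a);d=np.array([np.cos(a),np.sin(a)]);n=np.array([-d[1],d[0]])
    print(np.degrees(a),[tuple(((np.array(proj('scene',[*(B+d*r+n*w),.042]))-[220,210])*6).round(0)) for r,w in ((.062,-.005),(.062,.005),(.045,.005))])
"
```

```text
(np.float64(0.0606), np.float64(-24.3))
[ 0.05201564 -0.00035661  0.031     ] [ 0.04984293 -0.00077086  0.056     ]
-25.0 [(np.float64(245.0), np.float64(481.0)), (np.float64(277.0), np.float64(497.0)), (np.float64(308.0), np.float64(446.0))]
-20.0 [(np.float64(262.0), np.float64(490.0)), (np.float64(296.0), np.float64(504.0)), (np.float64(322.0), np.float64(451.0))]
-14.999999999999998 [(np.float64(280.0), np.float64(499.0)), (np.float64(316.0), np.float64(510.0)), (np.float64(336.0), np.float64(454.0))]
-13.0 [(np.float64(288.0), np.float64(502.0)), (np.float64(324.0), np.float64(512.0)), (np.float64(342.0), np.float64(455.0))]
```

Emit:
{"method": "apply_moves", "body": {
  "commands": [
    {"dx": 0.7,"dy": -3.0,"dz": 0,"spin": 1,"hand": 0.7},
    {"dx": 0.8,"dy": -3.0,"dz": 0,"spin": 1,"hand": 0.7},
    {"dx": 0.8,"dy": -2.9,"dz": 0,"spin": 1,"hand": 0.7},
    {"dx": 0.9,"dy": -2.9,"dz": 0,"spin": 1,"hand": 0.7},
    {"dx": 0.9,"dy": -2.9,"dz": 0,"spin": 1,"hand": 0.7}
  ]
}}

```text
t: 13.02
eef_pos: [0.5007, -0.0134, 0.2318]
ee_rot: [-2.819, 1.57, 0.643]
force: [0.8, 5.9, 3.1]
width: 0.0265
```

```bash
python3 -c "
from h import *
st()"
```

```text
t 13.025 r 0.1757 ang -162.15 jaw 198.3 Ftan -5.39 Frad -2.58 Fz 3.14 z 0.2318
```

Emit:
{"method": "apply_moves", "body": {
  "commands": [
    {"dx": 0.5,"dy": -1.4,"dz": 0,"spin": 0.5,"hand": 0.7},
    {"dx": 0.5,"dy": -1.4,"dz": 0,"spin": 0.5,"hand": 0.7},
    {"dx": 0.5,"dy": -1.4,"dz": 0,"spin": 0.5,"hand": 0.7},
    {"dx": 0.5,"dy": -1.4,"dz": 0,"spin": 0.5,"hand": 0.7},
    {"dx": 0.5,"dy": -1.4,"dz": 0,"spin": 0.5,"hand": 0.7}
  ]
}}

```text
t: 13.65
eef_pos: [0.5032, -0.0203, 0.2318]
ee_rot: [-2.856, 1.57, 0.649]
force: [0.7, 5.7, 3.7]
width: 0.0264
```

```bash
python3 -c "
from h import *
st();look(12,('scene','side'))
crop('pics/scene12.png','pics/s12c.png',220,210,340,310,6)
crop('pics/side12.png','pics/d12c.png',280,150,380,250,6)"
```

```text
t 13.65 r 0.1756 ang -159.75 jaw 200.8 Ftan -5.09 Frad -2.66 Fz 3.7 z 0.2318
13.65 [ 0.5032 -0.0203  0.2318] [0.74 5.7  3.7 ] 0.0264 -69.18 [ 0.35   0.267 -0.58  -0.    -0.723  1.584]
```

View pics/s12c.png

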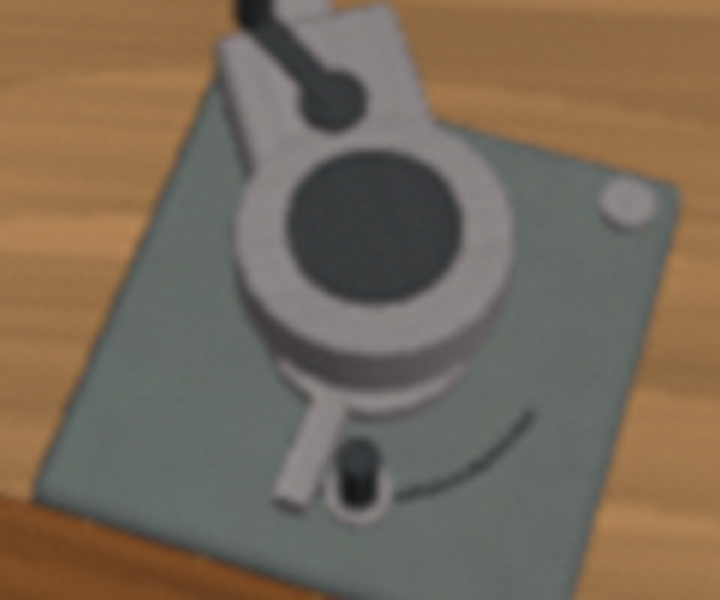

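View pics/d12c.png

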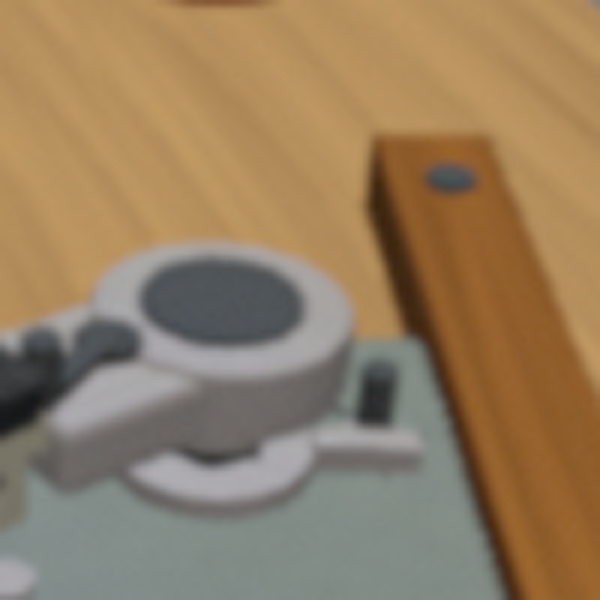

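Emit:
{"method": "apply_moves", "body": {
  "commands": [
    {"dx": 0.5,"dy": -1.4,"dz": 0,"spin": 0.5,"hand": 0.7},
    {"dx": 0.5,"dy": -1.4,"dz": 0,"spin": 0.5,"hand": 0.7},
    {"dx": 0.5,"dy": -1.4,"dz": 0,"spin": 0.5,"hand": 0.7},
    {"dx": 0.3,"dy": -0.7,"dz": 0,"spin": 0.2,"hand": 0.7},
    {"dx": 0.3,"dy": -0.7,"dz": 0,"spin": 0.3,"hand": 0.7}
  ]
}}

```text
t: 14.38
eef_pos: [0.5052, -0.0259, 0.2317]
ee_rot: [-2.597, 1.57, 0.943]
force: [1.7, 6.7, 2.7]
width: 0.0262
```

```bash
python3 -c "
from h import *
st()"
```

```text
t 14.375 r 0.1758 ang -157.8 jaw 202.8 Ftan -5.6 Frad -4.13 Fz 2.69 z 0.2317
```

Emit:
{"method": "apply_moves", "body": {
  "commands": [
    {"dx": 0.3,"dy": -0.7,"dz": 0,"spin": 0.3,"hand": 0.7},
    {"dx": 0.3,"dy": -0.7,"dz": 0,"spin": 0.2,"hand": 0.7},
    {"dx": 0.3,"dy": -0.7,"dz": 0,"spin": 0.3,"hand": 0.7},
    {"dx": 0.3,"dy": -0.7,"dz": 0,"spin": 0.2,"hand": 0.7},
    {"dx": 0.3,"dy": -0.7,"dz": 0,"spin": 0.2,"hand": 0.7}
  ]
}}

```text
t: 15.0
eef_pos: [0.5067, -0.0294, 0.2317]
ee_rot: [-2.609, 1.57, 0.952]
force: [1.5, 6.3, 2.2]
width: 0.0264
```

```bash
python3 -c "
from h import *
st();look(13,('scene','side'))
crop('pics/scene13.png','pics/s13c.png',220,210,340,310,6)
crop('pics/side13.png','pics/d13c.png',280,150,380,250,6)"
```

```text
t 15.0 r 0.1758 ang -156.56 jaw 204.0 Ftan -5.2 Frad -3.92 Fz 2.18 z 0.2317
15.0 [ 0.5067 -0.0294  0.2317] [1.53 6.33 2.18] 0.0264 -65.99 [ 0.329  0.273 -0.572 -0.    -0.726  1.661]
```

View pics/s13c.png

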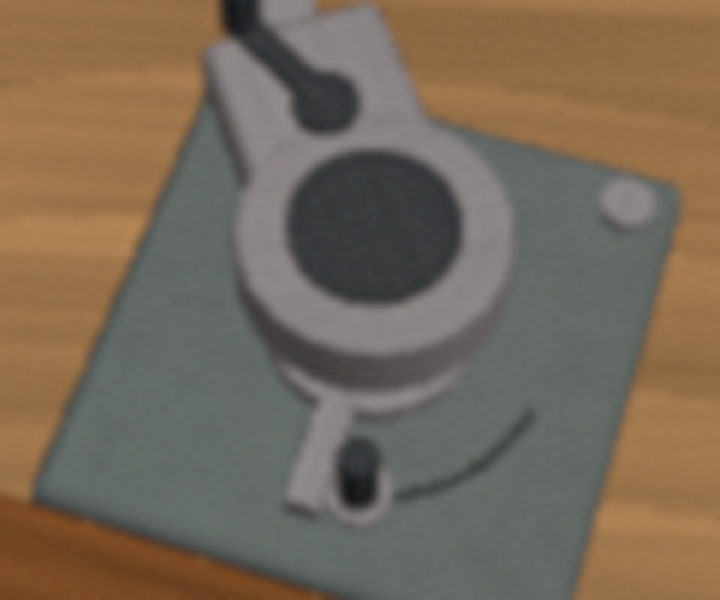

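View pics/d13c.png

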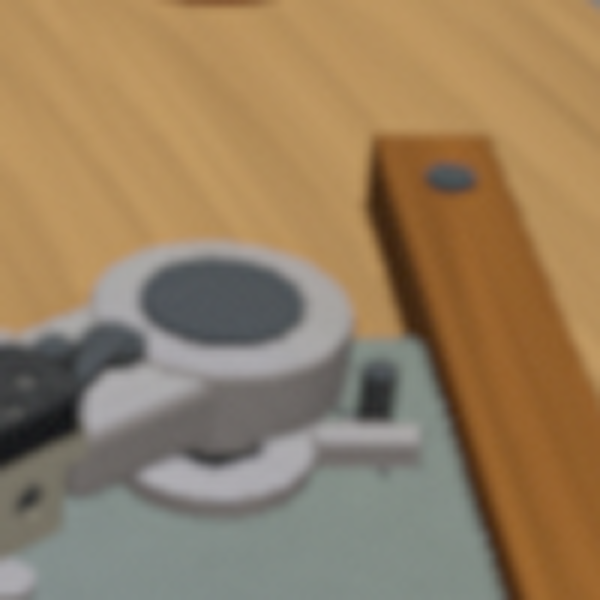

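Emit:
{"method": "apply_moves", "body": {
  "commands": [
    {"dx": 0.3,"dy": -0.7,"dz": 0,"spin": 0,"hand": 0.7},
    {"dx": 0.3,"dy": -0.7,"dz": 0,"spin": 0,"hand": 0.7},
    {"dx": 0.3,"dy": -0.7,"dz": 0,"spin": 0,"hand": 0.7},
    {"dx": 0.3,"dy": -0.7,"dz": 0,"spin": 0,"hand": 0.7},
    {"dx": 0.3,"dy": -0.7,"dz": 0,"spin": 0,"hand": 0.7}
  ]
}}

```text
t: 15.72
eef_pos: [0.5081, -0.033, 0.2317]
ee_rot: [-1.86, 1.57, 1.701]
force: [-0.1, 5.9, 3.6]
width: 0.0267
```

```bash
python3 -c "
from h import *
st();look(14,('scene','side'))
crop('pics/scene14.png','pics/s14c.png',260,260,310,310,12)
crop('pics/scene13.png','pics/s13d.png',260,260,310,310,12)"
```

```text
t 15.725 r 0.176 ang -155.33 jaw 204.0 Ftan -5.38 Frad -2.37 Fz 3.55 z 0.2317
15.725 [ 0.5081 -0.033   0.2317] [-0.09  5.88  3.55] 0.0267 -66.0 [ 3.210e-01  2.750e-01 -5.680e-01 -1.000e-03 -7.280e-01  1.669e+00]
```

View pics/s14c.png

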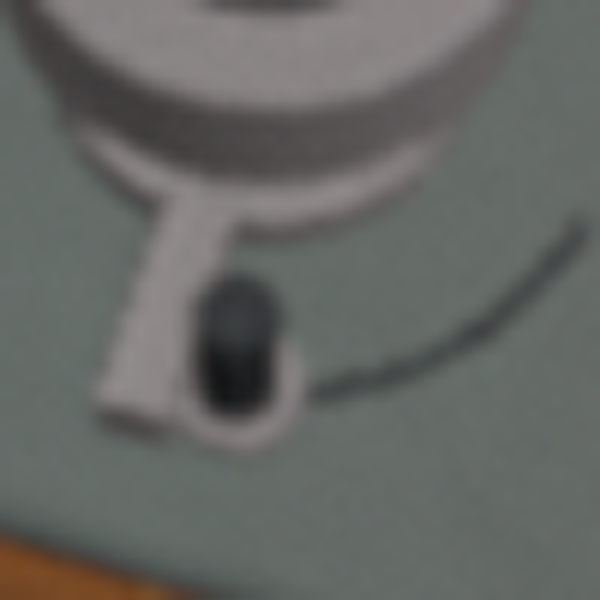

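View pics/s13d.png

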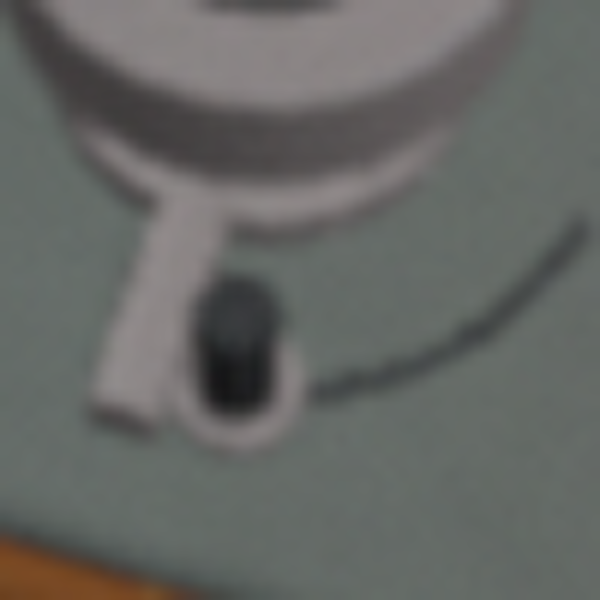

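Emit:
{"method": "apply_moves", "body": {
  "commands": [
    {"dx": 0.3,"dy": -0.7,"dz": 0,"spin": 0.2,"hand": 0.7},
    {"dx": 0.3,"dy": -0.7,"dz": 0,"spin": 0.2,"hand": 0.7},
    {"dx": 0.3,"dy": -0.7,"dz": 0,"spin": 0.2,"hand": 0.7},
    {"dx": 0.3,"dy": -0.7,"dz": 0,"spin": 0.2,"hand": 0.7},
    {"dx": 0.3,"dy": -0.7,"dz": 0,"spin": 0.2,"hand": 0.7}
  ]
}}

```text
t: 16.45
eef_pos: [0.5095, -0.0364, 0.2316]
ee_rot: [-1.471, 1.57, 2.107]
force: [0.4, 6.6, 1.9]
width: 0.0266
```

```bash
python3 -c "
from h import *
st();look(15,('scene',))
crop('pics/scene15.png','pics/s15c.png',260,260,310,310,12)"
```

```text
t 16.45 r 0.1762 ang -154.11 jaw 205.0 Ftan -5.76 Frad -3.2 Fz 1.89 z 0.2316
16.45 [ 0.5095 -0.0364  0.2316] [0.36 6.58 1.89] 0.0266 -64.99 [ 3.130e-01  2.770e-01 -5.640e-01 -1.000e-03 -7.290e-01  1.694e+00]
```

View pics/s15c.png

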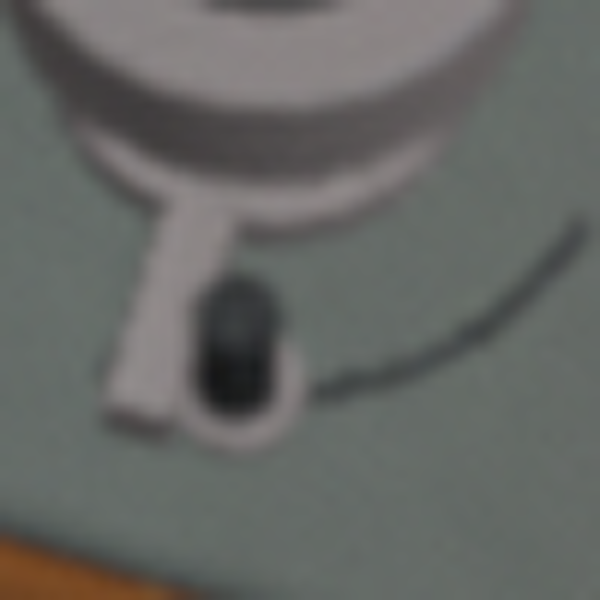

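Emit:
{"method": "apply_moves", "body": {
  "commands": [
    {"dx": 0.3,"dy": -0.7,"dz": 0,"spin": 0.2,"hand": 0.7},
    {"dx": 0.3,"dy": -0.7,"dz": 0,"spin": 0.2,"hand": 0.7},
    {"dx": 0.3,"dy": -0.7,"dz": 0,"spin": 0.2,"hand": 0.7},
    {"dx": 0,"dy": 0,"dz": 0,"spin": 0,"hand": 0.7},
    {"dx": 0,"dy": 0,"dz": 0,"spin": 0,"hand": 0.7}
  ]
}}

```text
t: 17.12
eef_pos: [0.5105, -0.0385, 0.2316]
ee_rot: [-1.908, 1.57, 1.68]
force: [1.0, 6.6, 2.8]
width: 0.0268
```

```bash
python3 -c "
from h import *
st();look(16,('scene',))
crop('pics/scene16.png','pics/s16c.png',260,260,310,310,12)"
```

```text
t 17.125 r 0.1762 ang -153.37 jaw 205.6 Ftan -5.45 Frad -3.86 Fz 2.83 z 0.2316
17.125 [ 0.5105 -0.0385  0.2316] [1.01 6.61 2.83] 0.0268 -64.39 [ 3.09e-01  2.79e-01 -5.62e-01 -1.00e-03 -7.30e-01  1.71e+00]
```

View pics/s16c.png

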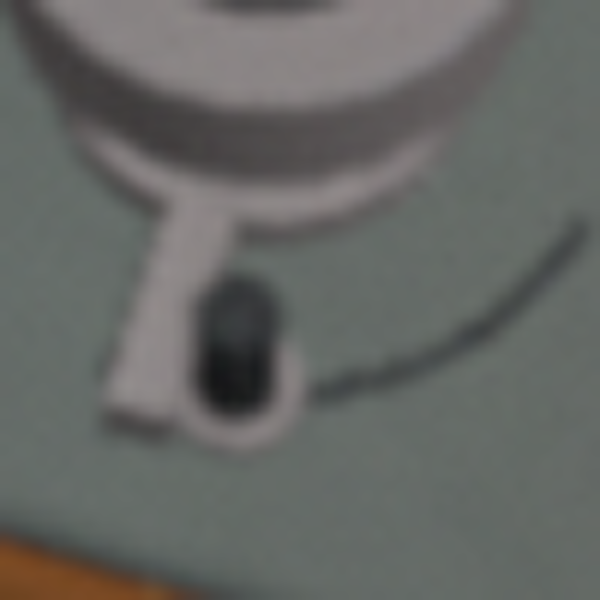

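```bash
cat > mot.py <<'E'
from h import *
import sys
def g(k): return cv2.cvtColor(cv2.imread(f"pics/scene{k}.png"),cv2.COLOR_BGR2GRAY).astype(np.float32)
def flow(a,b,pts):
    A,Bb=[cv2.imread(f"pics/scene{k}.png",0) for k in (a,b)]
    p=np.float32(pts).reshape(-1,1,2)
    q,s,e=cv2.calcOpticalFlowPyrLK(A,Bb,p,None,winSize=(11,11),maxLevel=1,criteria=(3,100,1e-4))
    return (q-p).reshape(-1,2).round(2).tolist()
for a,b in zip(sys.argv[1:-1],sys.argv[2:]):
    # tab end corners, peg top, peg base, lever pivot
    ta={'tabend':(271,294),'pegtop':(280,284),'pegbase':(281,295),'pivot':(274,227)}
    print(a,b,dict(zip(ta,flow(a,b,list(ta.values())))))
E
python3 mot.py 12 13 14 15 16; python3 mot.py 0 14; python3 mot.py 0 16
```

```text
12 13 {'tabend': [0.3499999940395355, 0.5], 'pegtop': [0.23999999463558197, 0.33000001311302185], 'pegbase': [-0.029999999329447746, -0.019999999552965164], 'pivot': [-1.2899999618530273, 0.4000000059604645]}
13 14 {'tabend': [0.07999999821186066, 0.1599999964237213], 'pegtop': [0.09000000357627869, 0.07999999821186066], 'pegbase': [-0.03999999910593033, 0.019999999552965164], 'pivot': [-0.49000000953674316, 0.12999999523162842]}
14 15 {'tabend': [0.1599999964237213, 0.09000000357627869], 'pegtop': [0.07999999821186066, 0.03999999910593033], 'pegbase': [-0.029999999329447746, 0.009999999776482582], 'pivot': [-0.5600000023841858, 0.17000000178813934]}
15 16 {'tabend': [0.009999999776482582, 0.019999999552965164], 'pegtop': [-0.009999999776482582, 0.0], 'pegbase': [-0.009999999776482582, -0.0], 'pivot': [-0.3499999940395355, 0.12999999523162842]}
0 14 {'tabend': [13.520000457763672, -10.640000343322754], 'pegtop': [0.23999999463558197, -0.03999999910593033], 'pegbase': [-0.03999999910593033, -0.10999999940395355], 'pivot': [1.4700000286102295, 0.20000000298023224]}
0 16 {'tabend': [-0.6299999952316284, -1.440000057220459], 'pegtop': [0.28999999165534973, -0.05999999865889549], 'pegbase': [-0.07000000029802322, -0.10999999940395355], 'pivot': [-0.07999999821186066, 0.5199999809265137]}
```

Run:
```python
from h import *
def g(k): return cv2.cvtColor(cv2.imread(f"pics/scene{k}.png"),cv2.COLOR_BGR2GRAY).astype(float)
I={k:g(k) for k in (12,13,14,15,16)}
for a,b in ((12,13),(13,14),(14,15),(15,16)):
    d=I[b]-I[a]
    print(a,b,"tab",np.abs(d[278:297,266:275]).mean().round(2),"peg",np.abs(d[285:297,277:286]).mean().round(2),"still",np.abs(d[262:300,290:305]).mean().round(2))
# left edge subpixel of tab at rows
for k,im in I.items():
    xs=[]
    for r in range(284,292):
        p=im[r,262:273]; d=np.clip(np.diff(p),0,None); xs.append((d*(np.arange(262,272)+.5)).sum()/d.sum())
    print(k,np.mean(xs).round(2))
```

```text
12 13 tab 10.03 peg 0.94 still 0.86
13 14 tab 3.61 peg 1.02 still 0.88
14 15 tab 2.78 peg 1.1 still 0.86
15 16 tab 1.13 peg 0.99 still 0.85
12 266.73
13 268.63
14 269.2
15 269.64
16 269.69
```

Emit:
{"method": "apply_moves", "body": {
  "commands": [
    {"dx": 0.3,"dy": -0.7,"dz": 0,"spin": 0.2,"hand": 0.7},
    {"dx": 0.4,"dy": -0.8,"dz": 0,"spin": 0.2,"hand": 0.7},
    {"dx": 0.3,"dy": -0.7,"dz": 0,"spin": 0.2,"hand": 0.7},
    {"dx": 0,"dy": 0,"dz": 0,"spin": 0,"hand": 0.7},
    {"dx": 0,"dy": 0,"dz": 0,"spin": 0,"hand": 0.7}
  ]
}}

```text
t: 17.8
eef_pos: [0.5115, -0.0406, 0.2316]
ee_rot: [-1.957, 1.57, 1.642]
force: [0.7, 7.6, 1.8]
width: 0.0265
```

```bash
python3 - <<'E'
from h import *
st();look(17,('scene',));st()
def g(k): return cv2.cvtColor(cv2.imread(f"pics/scene{k}.png"),cv2.COLOR_BGR2GRAY).astype(float)
I={k:g(k) for k in (14,15,16,17)}
for a,b in ((15,16),(16,17),(15,17)):
    d=I[b]-I[a]
    print(a,b,"tab",np.abs(d[278:297,266:275]).mean().round(2),"peg",np.abs(d[285:297,277:286]).mean().round(2),"still",np.abs(d[262:300,290:305]).mean().round(2))
for k,im in I.items():
    xs=[]
    for r in range(284,292):
        p=im[r,262:273]; d=np.clip(np.diff(p),0,None); xs.append((d*(np.arange(262,272)+.5)).sum()/d.sum())
    print(k,np.mean(xs).round(2))
E
python3 mot.py 16 17
```

```text
t 17.8 r 0.1763 ang -152.62 jaw 206.2 Ftan -6.44 Frad -4.16 Fz 1.78 z 0.2316
17.8 [ 0.5115 -0.0406  0.2316] [0.73 7.63 1.78] 0.0265 -63.79 [ 3.040e-01  2.810e-01 -5.600e-01 -1.000e-03 -7.310e-01  1.725e+00]
t 17.85 r 0.1763 ang -152.62 jaw 206.2 Ftan -6.9 Frad -3.68 Fz 2.39 z 0.2316
15 16 tab 1.13 peg 0.99 still 0.85
16 17 tab 1.15 peg 0.92 still 0.85
15 17 tab 1.32 peg 0.89 still 0.89
14 269.2
15 269.64
16 269.69
17 269.68
16 17 {'tabend': [0.03999999910593033, -0.029999999329447746], 'pegtop': [0.009999999776482582, 0.009999999776482582], 'pegbase': [0.029999999329447746, -0.019999999552965164], 'pivot': [-0.2800000011920929, 0.029999999329447746]}
```

Emit:
{"method": "apply_moves", "body": {
  "commands": [
    {"dx": -0.7,"dy": 1.3,"dz": 0,"spin": -0.5,"hand": 0.7},
    {"dx": -0.7,"dy": 1.3,"dz": 0,"spin": -0.5,"hand": 0.7},
    {"dx": -0.7,"dy": 1.3,"dz": 0,"spin": -0.5,"hand": 0.7},
    {"dx": -0.7,"dy": 1.3,"dz": 0,"spin": -0.5,"hand": 0.7},
    {"dx": -0.7,"dy": 1.3,"dz": 0,"spin": -0.5,"hand": 0.7}
  ]
}}

```text
t: 18.48
eef_pos: [0.5077, -0.0348, 0.2315]
ee_rot: [-0.06, 1.57, -2.788]
force: [0.7, 3.1, -0.6]
width: 0.0264
```

Emit:
{"method": "apply_moves", "body": {
  "commands": [
    {"dx": -0.7,"dy": 1.3,"dz": 0,"spin": -0.5,"hand": 0.7},
    {"dx": -0.7,"dy": 1.3,"dz": 0,"spin": -0.5,"hand": 0.7},
    {"dx": 0,"dy": 0,"dz": 0,"spin": 0,"hand": 0.7},
    {"dx": 0,"dy": 0,"dz": 0,"spin": 0,"hand": 0.7},
    {"dx": 0,"dy": 0,"dz": 0,"spin": 0,"hand": 0.7}
  ]
}}

```text
t: 19.1
eef_pos: [0.5063, -0.0321, 0.2315]
ee_rot: [-0.331, 1.57, -3.076]
force: [-1.2, 2.8, -0.2]
width: 0.0262
```

Run:
```python
from h import *
st();look(18,('wrist','scene'));st()
crop('pics/scene18.png','pics/s18c.png',220,210,340,310,6)
```

```text
t 19.1 r 0.1772 ang -155.81 jaw 202.7 Ftan -3.05 Frad -0.02 Fz -0.17 z 0.2315
19.1 [ 0.5063 -0.0321  0.2315] [-1.24  2.79 -0.17] 0.0262 -67.25 [ 0.324  0.273 -0.572 -0.    -0.727  1.644]
t 19.2 r 0.1773 ang -155.81 jaw 202.7 Ftan -3.41 Frad 0.88 Fz -0.78 z 0.2316
```

View pics/wrist18.png

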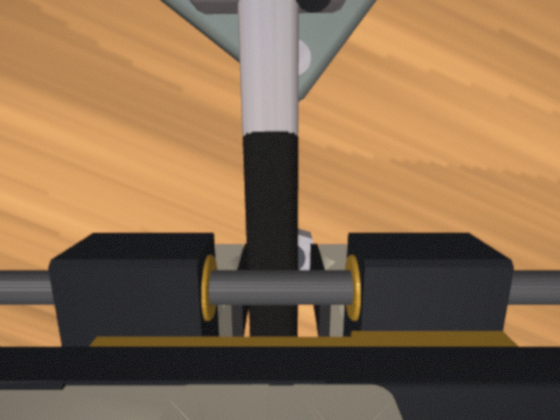

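View pics/s18c.png

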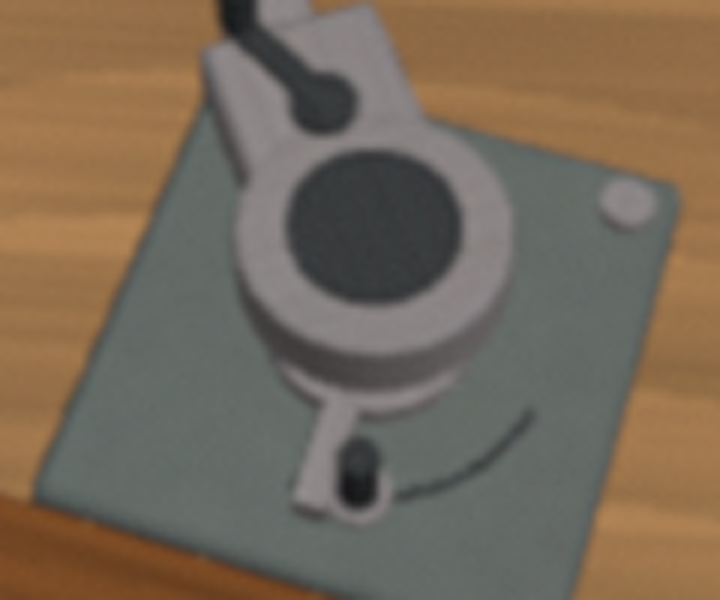

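Emit:
{"method": "apply_moves", "body": {
  "commands": [
    {"dx": -0.6,"dy": 1.4,"dz": 0,"spin": -0.3,"hand": 0.7},
    {"dx": -0.6,"dy": 1.4,"dz": 0,"spin": -0.3,"hand": 0.7},
    {"dx": -0.6,"dy": 1.4,"dz": 0,"spin": -0.3,"hand": 0.7},
    {"dx": -0.6,"dy": 1.4,"dz": 0,"spin": -0.3,"hand": 0.7},
    {"dx": 0,"dy": 0,"dz": 0,"spin": 0,"hand": 0.7}
  ]
}}

```text
t: 19.82
eef_pos: [0.5042, -0.0264, 0.2317]
ee_rot: [2.817, 1.571, 0.052]
force: [0.9, 0.1, -0.1]
width: 0.0263
```

Run:
```python
from h import *
st();look(19,('wrist',));st()
```

```text
t 19.825 r 0.1769 ang -157.79 jaw 201.6 Ftan 0.29 Frad -0.85 Fz -0.1 z 0.2317
19.825 [ 0.5042 -0.0264  0.2317] [ 0.89  0.05 -0.1 ] 0.0263 -68.44 [ 0.337  0.269 -0.578  0.    -0.724  1.61 ]
t 19.875 r 0.1769 ang -157.78 jaw 201.6 Ftan -0.29 Frad -0.78 Fz -0.92 z 0.2317
```

View pics/wrist19.png

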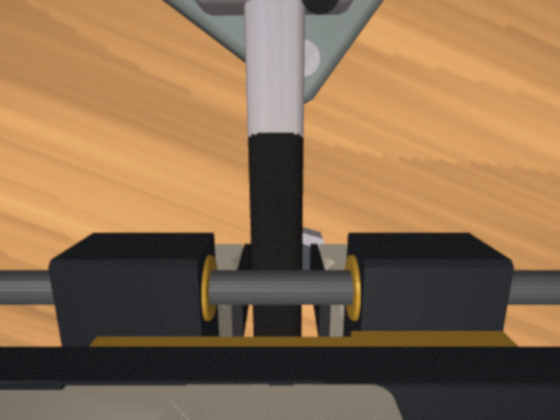

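Emit:
{"method": "apply_moves", "body": {
  "commands": [
    {"dx": 0,"dy": 0,"dz": 0,"spin": 0,"hand": 0.55},
    {"dx": 0,"dy": 0,"dz": 0,"spin": 0,"hand": 0.55},
    {"dx": 0,"dy": 0,"dz": 20,"spin": 0,"hand": 0.55},
    {"dx": 0,"dy": 0,"dz": 40,"spin": 0,"hand": 0.55},
    {"dx": 0,"dy": 0,"dz": 50,"spin": 0,"hand": 0.55}
  ]
}}

```text
t: 20.5
eef_pos: [0.5038, -0.0266, 0.3421]
ee_rot: [-0.085, 1.568, -2.851]
force: [0.4, 0.1, -0.6]
width: 0.0392
```

Emit:
{"method": "apply_moves", "body": {
  "commands": [
    {"dx": -20,"dy": -20,"dz": 40,"spin": 0,"hand": 0.55},
    {"dx": -20,"dy": -20,"dz": 20,"spin": 0,"hand": 0.55},
    {"dx": 0,"dy": 0,"dz": 0,"spin": 0,"hand": 0.55},
    {"dx": 0,"dy": 0,"dz": 0,"spin": 0,"hand": 0.55},
    {"dx": 0,"dy": 0,"dz": 0,"spin": 0,"hand": 0.55}
  ]
}}

```text
t: 21.12
eef_pos: [0.4644, -0.0662, 0.4008]
ee_rot: [-0.179, 1.569, -2.944]
force: [0.1, -0.2, 0.1]
width: 0.0396
```

```bash
python3 - <<'E'
from h import *
look(20,('scene','side','wrist'))
crop('pics/scene20.png','pics/s20c.png',220,180,340,310,6)
crop('pics/side20.png','pics/d20c.png',190,130,390,260,4)
def g(k): return cv2.cvtColor(cv2.imread(f"pics/scene{k}.png"),cv2.COLOR_BGR2GRAY).astype(float)
for k in (17,18,20):
    im=g(k); xs=[]
    for r in range(284,292):
        p=im[r,262:273]; d=np.clip(np.diff(p),0,None); xs.append((d*(np.arange(262,272)+.5)).sum()/d.sum())
    print(k,np.mean(xs).round(2))
E
python3 mot.py 17 20;python3 mot.py 12 20
```

```text
21.125 [ 0.4644 -0.0662  0.4008] [ 0.06 -0.17  0.11] 0.0396 -68.44 [ 0.28   0.017 -0.428 -0.    -1.127  1.668]
17 269.68
18 269.66
20 269.74
17 20 {'tabend': [-0.12999999523162842, -0.15000000596046448], 'pegtop': [-0.07000000029802322, -0.30000001192092896], 'pegbase': [-0.019999999552965164, 0.1599999964237213], 'pivot': [2.190000057220459, -0.49000000953674316]}
12 20 {'tabend': [0.03999999910593033, -0.009999999776482582], 'pegtop': [0.36000001430511475, 0.03999999910593033], 'pegbase': [-0.10999999940395355, 0.15000000596046448], 'pivot': [-1.1299999952316284, 0.5]}
```

View pics/s20c.png

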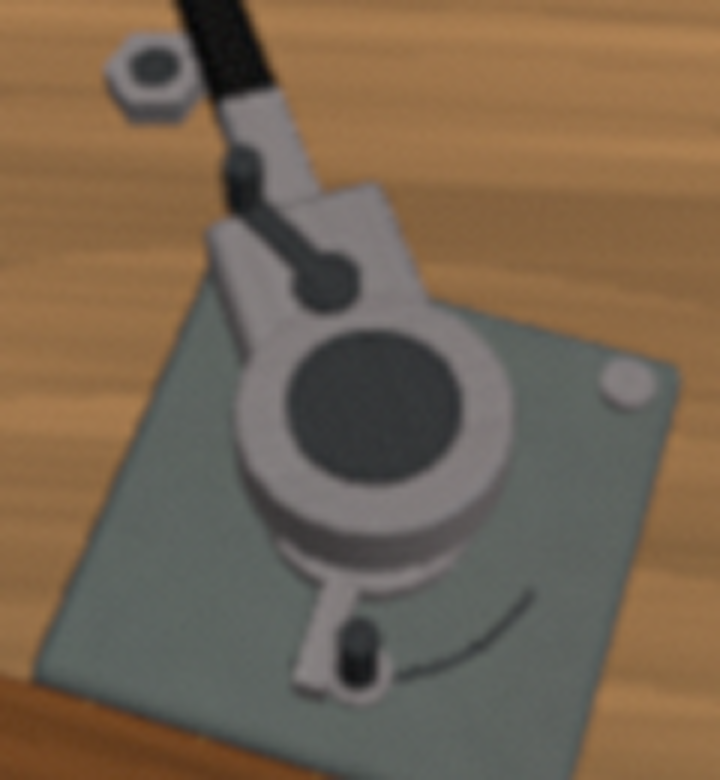

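View pics/d20c.png

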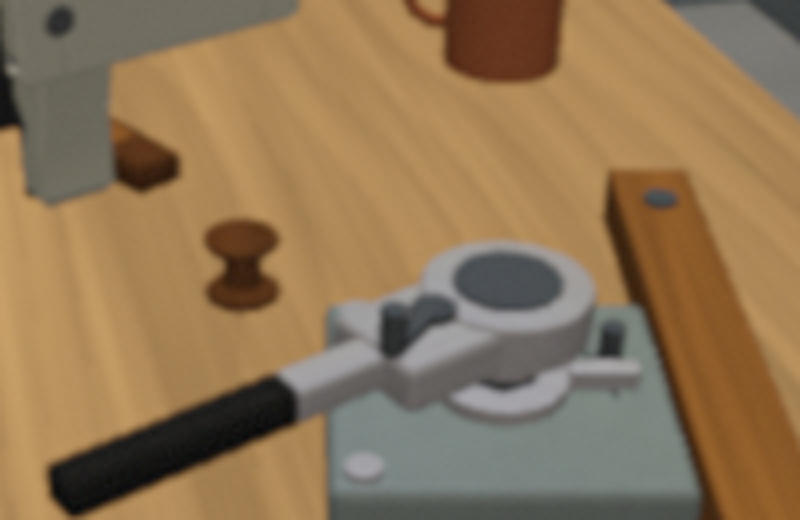

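View pics/wrist20.png

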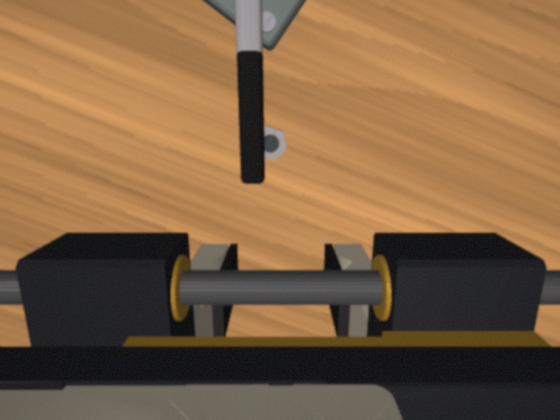

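```bash
python3 -c "
from station import arm; print(arm.job_done())"
```

```text
the job is handed in; nothing more can be done
None
```

I flipped the direction lever to the loosening side and turned the bolt loose until its tab rested against the stop peg. Then I let go and handed the job in at about 21 s; no verdict was reported.

**How it went:** After pushing the lever across, I swung the handle back clockwise about 32°. I then made one long anticlockwise stroke of about 88°, with the bolt turning from about 150° in the world frame.

**At the peg:** The tab stopped moving in the images while the handle still advanced about 1.5°. The sideways force rose from a running 5.1–5.8 N to 6.4–6.9 N, below the 8 N at which the peg slips. I stopped there and eased off until the wrist force was near zero before lifting away.

**Last checks:**
- **Tab:** it stayed where it stopped, within 0.1 pixel (about 0.2 mm).
- **Peg:** its base showed no shift I could trust. From the first picture to the tab's arrival it moved about 0.1 pixel. After I let go the reading was about 0.2 pixel (about 0.4 mm), probably due to a change in lighting or background.
- **Lever:** it is still clearly on the loosening side. I measured about 0.37 rad just after flipping it.
- **Surroundings:** the spool and nut look untouched, and the gripper is well clear of everything.

**Disagreements:**
- Optical-flow tracking of the tab's end was unreliable, so I used edge position and picture differences instead.
- While I was pushing, up to about 4 N of friction showed along the handle and vertically. I left this out of the sideways force.

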